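# Load and wind up a paint-cartridge press

## Robot

A 6-joint arm with a two-finger parallel gripper is mounted at the origin on the work surface. World frame = base frame: x ahead of the robot, y to its left, z up, the work surface at z = 0. Lengths are in m, angles in rad, forces in N, time in s.
With the tool pointing down it reaches from about 0.25 to 0.725 m from the base axis. Payload 9.7 kg.
Tool frame: the origin (TCP) lies between the finger pads; the fingertips stand 25 mm ahead of it and the grasp point (between the pads) lies 6 mm ahead of it; z points along the fingers, y is the direction in which the jaws open and shut (so a half turn about z gives the same grasp; the last joint's range is limited). The gripper opens to 85 mm and grips with 20 to 120 N. Pads are 22 mm wide; open, the fingers measure 114 mm over their backs; the gripper's body (76 mm by 85 mm) begins 54 mm behind the grasp point. The pads swing forward as they close: fully open they stand 13 mm farther back than shut.
Start: joints at [1.142, 0.087, 0.176, 1.66, 0, 1.571], TCP at [0.229, 0.5, 0.256] pointing down, gripper open.
Joint ranges: [-3.13, 3.13], [-0.85, 1.81], [-1.15, 1.24], [-2.2, 2.28], [-1.44, 1.52], [-3.14, 3.14]. Speed limits (rad/s): [2.22, 2.22, 2.57, 3.14, 3.14, 3.14].

## Interface

Orientations are given as a unit quaternion [w, x, y, z].
In Python, from station import arm, imaging, order, spotter gives the robot as it stands.
- The arm moves only by the shell command python3 -m inch 'ROWS' [FORCE]. ROWS is JSON, a list of rows, each a list of 7 numbers: the turn, a rotation vector about the tool's x, y, z in units of 60 degrees (1.0 is 60 degrees), then the shift along the tool's x, y, z in units of 0.2 m (1.0 is 0.2 m), then the closure, from 0 (fully open) to 1 (shut). In form: [[ax, ay, az, tx, ty, tz, fingers], ...]. A call has 1 to 5 rows; each row is the pose to reach, as a shift and turn from the pose commanded when the call began, along the tool's axes at that moment; what a row does not reach only later rows make up. A row lasts 1/8 s, in which the tool goes at most 62.5 mm and 10.7 degrees, less where a joint would pass 70% of its speed; a pose out of reach is approached as far as the arm can. A call with a number of a shift or a turn outside -1 to 1 is refused whole. A call with a gripper value outside its range is refused whole. The fingers move at their own pace and stop on an object; FORCE is the grip in N (left out, the last holds). Time passes only in rows, so rows that repeat a pose let the fingers close. It gives the time, the measured TCP pose, the force and the opening at its end, in the units of the state.
- arm.observe(): the state, without advancing time (a new reading comes with each control period).
- imaging.capture(name): name is "scene" or "top" or "wrist"; returns (picture, depth): 480x640x3 uint8, red, green, blue; 480x640 float32, m along the optical axis (not along the pixel's ray), 0 where there is no reading.
- imaging.camera_info(name): a dict with "K" (3x3 intrinsics, pixels), "cam_to_world" (4x4, takes a point from camera to world coordinates); the wrist camera has in their place "T_tool_cam" (4x4, takes a point from camera to tool coordinates, whose origin is the TCP and whose axes are the flange's). Camera axes: x right, y down, z forward; pixel columns grow to the right and rows downward; lengths in m; the calibration is good to about 2 mm. A picture is of the moment at which its call begins: read the wrist's pose just before it. camera_info takes no time and is no camera call.
- order.close_job(): hands the job in, once; it reports no verdict.
Trained networks look in the newest picture that a camera, given by its name, has taken for a name from the list of things; names that differ only in an ending like _2 or _b are one class to them, and where a whole thing is asked for, a point or a joint stands for the part that bears it (a point fixed in the world has none). Each returns a list of dicts, best first, with "confidence" (0 to 1); they miss things now and then, are a little off and sometimes report something else, mostly with a low value. They report only what shows in the picture. A call takes as long as a camera call. They do not tell look-alikes from the thing itself.
- spotter.masks_of(camera, label): "pixels" (480x640 bool, what is visible of it) and "extent" ([centre column, centre row, width, height] in pixels, round what is visible of it).
- spotter.tip_of(camera, label): "position" ([column, row] in pixels: a listed point, or the origin of a listed thing).
The state is a dict: "t": time; "joints": joint angles; "dq": joint speeds; "tau": joint torques, N m; "tcp_pos": TCP position; "eef_rot": TCP orientation; "contact_force": force on the tool from outside, world axes, zero at the start; "torque": the same for the moment, N m; "width": finger opening in m.
Only numpy, scipy, OpenCV 4.12 (cv2) and the standard library are available. Lean on these libraries where they do the work, as an engineer would, in place of code of your own. Each camera call takes 0.05 s, during which the arm holds its last target. There are 200 camera calls.

## Task

Load the small paint press on the studio bench: lift its sprung clamp bar out of the catch and turn it well aside, clear of the cradles, lay every paint cartridge from the bench into a cradle of its own with the nozzle away from the pusher, the finger wings hanging just behind the rear V's, then turn the bar back over the cartridges and let it down between the prongs of its catch so that it clamps them. Then wind the crank clockwise until the pusher is fully home against its end stop and has pressed in all the plungers, and let go. Leave the tape roll, the jar and the palette knife alone.

Things in the scene. Friction and masses are not known exactly. Their poses are not given: they have to be found in the camera images.
- clamp_lift (a joint): Height (m) by which the sprung clamp bar of the press is raised on its pivot pin: 0 = fully down (nothing in the cradles), 0.008 = resting on cartridges laid in the cradles, 0.045 = top of travel. A spring pulls it down with about 4 N at 0 rising to 7 N at the top (plus 1.8 N of weight); it does not stay up by itself, at any angle of the bar.
- clamp_swing (a joint): Turn (rad) of the clamp bar about its pivot: 0 = along the press's +x across the cradles, its end between the two prongs of the catch; grows counter-clockwise from above, turning aside towards the press's +y; stop at 1.9. Clear of the cradles from 1.2. The prongs let it turn only with clamp_lift over 0.024. Light friction: stays where left. Flat steel bar 16 wide, 14 thick, reaching 229 mm.
- clamp_pivot (a point): Point on the vertical pivot axis of the clamp bar, at the middle of the bar's thickness when down, 66 mm above the table (steel sleeve 18 mm dia. around a pin; pin top at 98 mm). It is 115 mm from slot_2 on the press's -x side (the side near the robot). Fixed to the press.
- clamp_knob (a point): Middle of the upright black grip on the free end of the clamp bar, 221 mm from the pivot axis: a block 20 mm along the bar, 14 mm across it, standing 40 mm above the bar's top. The point is 24 mm above the bar's top face and 16 mm below the grip's top; 97 mm above the table when the bar is fully down. Rigid with the bar: pinched from above, the fingers must turn with the bar.
- slot_1 (a point): Middle of a cartridge's barrel axis when laid in the first (nearest the pivot) of three V cradles, 55 mm above the table. Axes of the press: y along the cradle (nozzle end +y, pusher end -y), x from pivot to catch, z up. 45 deg V's in two rows (y -38..-22 and 22..38 mm), tops 1 to 4 mm over the axis, reaching 22 mm either side; open gap between the rows, 43 mm deep under the point, for fingers.
- slot_2 (a point): The same point of the middle cradle, 55 mm along the press's +x from slot_1. The press's base reaches from 140 mm before to 130 mm beyond it in x, from -215 to +70 mm in y.
- slot_3 (a point): The same point of the third cradle (next to the catch), 55 mm along +x from slot_2.
- pusher (a joint): Travel (m) of the pusher plate along the press's +y, towards the cartridges: 0 = fully back, 0.042 = fully home at its end stop. Geared to the crank: 14 mm a turn. Its flat face is 100 mm to -y of slot_2 at 0 and 58 mm at home; plate 150 wide, top 60 mm above the table.
- crank (a joint): Angle (rad) of the hand crank on the gearbox: grows clockwise seen from above, from 0 to 18.85 (three full turns, end stop). It starts between 0 and 1. Light friction (0.04 N m), stays where left.
- crank_axis (a point): Point on the vertical axis of the crank, on top of the gearbox, 75 mm above the table; 40 mm to -x and 165 mm to -y of slot_2 in the press's axes.
- crank_handle (a point): Middle of the crank's upright handle, 40 mm from the crank axis: a free-spinning black cylinder 18 mm dia., from 77 to 119 mm above the table (point at 98 mm). The crank arm under it is at 69 to 76 mm.
- cart_a: White paint cartridge like a syringe, 82 g, one of up to three. Origin mid barrel axis, x to the nozzle, z up at the start. Barrel 24 dia., x -45..45 mm; nozzle 8 dia. to 62; finger wings x -49..-45, 40 wide (y), 18 high, stop it rolling; grey plunger to -85. Axis 12 mm up on the table. In a cradle the wings hang behind (-y of) the rear V's: origin 12 mm to -y up to 7 mm to +y of the slot point.
- plunger_a_end (a point): Centre of the rear face of cart_a's plunger head (20 mm dia.): 85 mm behind the origin when pulled out as at the start; it slides in up to 32 mm and needs about 2 N, so it stays put when carried.
- nozzle_a (a point): Just off the tip of cart_a's nozzle, 63 mm before its origin.
- cart_b: White paint cartridge like a syringe, 82 g, one of up to three. Origin mid barrel axis, x to the nozzle, z up at the start. Barrel 24 dia., x -45..45 mm; nozzle 8 dia. to 62; finger wings x -49..-45, 40 wide (y), 18 high, stop it rolling; grey plunger to -85. Axis 12 mm up on the table. In a cradle the wings hang behind (-y of) the rear V's: origin 12 mm to -y up to 7 mm to +y of the slot point.
- plunger_b_end (a point): Centre of the rear face of cart_b's plunger head (20 mm dia.): 85 mm behind the origin when pulled out as at the start; it slides in up to 32 mm and needs about 2 N, so it stays put when carried.
- nozzle_b (a point): Just off the tip of cart_b's nozzle, 63 mm before its origin.
- cart_c: White paint cartridge like a syringe, 82 g, one of up to three. Origin mid barrel axis, x to the nozzle, z up at the start. Barrel 24 dia., x -45..45 mm; nozzle 8 dia. to 62; finger wings x -49..-45, 40 wide (y), 18 high, stop it rolling; grey plunger to -85. Axis 12 mm up on the table. In a cradle the wings hang behind (-y of) the rear V's: origin 12 mm to -y up to 7 mm to +y of the slot point.
- plunger_c_end (a point): Centre of the rear face of cart_c's plunger head (20 mm dia.): 85 mm behind the origin when pulled out as at the start; it slides in up to 32 mm and needs about 2 N, so it stays put when carried.
- nozzle_c (a point): Just off the tip of cart_c's nozzle, 63 mm before its origin.
- tape_roll: Bystander: roll of tape lying flat, 100 mm dia., 24 mm high; origin centre of its underside.
- paint_jar: Bystander: closed jar of paint, 66 mm dia., 75 mm high; origin centre of its underside.
- palette_knife: Bystander: palette knife lying flat, 200 mm long.
Not all that is in view belongs to the job. Leave any purple or turquoise look-alike of the cart_b alone.

How it is judged:
On the way, in this order (a step that is already met when the one before it is completed fails the run):
1. the clamp bar is turned aside, clear of the cradles (value of joint clamp_swing above 1.1 rad), for 0.2 s.
2. with the bar still aside, every cartridge lies in a cradle of its own, nozzle away from the pusher, let go (((distance between cart_a and slot_1 below 0.0125 m and z of cart_a in the frame of slot_1 below 0.004 m and y of nozzle_a in the frame of slot_1 above 0.04 m and angle between the x axis of cart_a and the y axis of slot_1, either way round below 0.08 rad) or (distance between cart_a and slot_2 below 0.0125 m and z of cart_a in the frame of slot_2 below 0.004 m and y of nozzle_a in the frame of slot_2 above 0.04 m and angle between the x axis of cart_a and the y axis of slot_2, either way round below 0.08 rad) or (distance between cart_a and slot_3 below 0.0125 m and z of cart_a in the frame of slot_3 below 0.004 m and y of nozzle_a in the frame of slot_3 above 0.04 m and angle between the x axis of cart_a and the y axis of slot_3, either way round below 0.08 rad)) and ((distance between cart_b and slot_1 below 0.0125 m and z of cart_b in the frame of slot_1 below 0.004 m and y of nozzle_b in the frame of slot_1 above 0.04 m and angle between the x axis of cart_b and the y axis of slot_1, either way round below 0.08 rad) or (distance between cart_b and slot_2 below 0.0125 m and z of cart_b in the frame of slot_2 below 0.004 m and y of nozzle_b in the frame of slot_2 above 0.04 m and angle between the x axis of cart_b and the y axis of slot_2, either way round below 0.08 rad) or (distance between cart_b and slot_3 below 0.0125 m and z of cart_b in the frame of slot_3 below 0.004 m and y of nozzle_b in the frame of slot_3 above 0.04 m and angle between the x axis of cart_b and the y axis of slot_3, either way round below 0.08 rad)) and ((distance between cart_c and slot_1 below 0.0125 m and z of cart_c in the frame of slot_1 below 0.004 m and y of nozzle_c in the frame of slot_1 above 0.04 m and angle between the x axis of cart_c and the y axis of slot_1, either way round below 0.08 rad) or (distance between cart_c and slot_2 below 0.0125 m and z of cart_c in the frame of slot_2 below 0.004 m and y of nozzle_c in the frame of slot_2 above 0.04 m and angle between the x axis of cart_c and the y axis of slot_2, either way round below 0.08 rad) or (distance between cart_c and slot_3 below 0.0125 m and z of cart_c in the frame of slot_3 below 0.004 m and y of nozzle_c in the frame of slot_3 above 0.04 m and angle between the x axis of cart_c and the y axis of slot_3, either way round below 0.08 rad)) and value of joint clamp_swing above 0.6 rad and contact force between the fingers and cart_a below 0.2 N and contact force between the fingers and cart_b below 0.2 N and contact force between the fingers and cart_c below 0.2 N), for 0.2 s.
3. the bar is back across the cartridges and down between the prongs, with the pusher not yet home (((distance between cart_a and slot_1 below 0.0125 m and z of cart_a in the frame of slot_1 below 0.004 m and y of nozzle_a in the frame of slot_1 above 0.04 m and angle between the x axis of cart_a and the y axis of slot_1, either way round below 0.08 rad) or (distance between cart_a and slot_2 below 0.0125 m and z of cart_a in the frame of slot_2 below 0.004 m and y of nozzle_a in the frame of slot_2 above 0.04 m and angle between the x axis of cart_a and the y axis of slot_2, either way round below 0.08 rad) or (distance between cart_a and slot_3 below 0.0125 m and z of cart_a in the frame of slot_3 below 0.004 m and y of nozzle_a in the frame of slot_3 above 0.04 m and angle between the x axis of cart_a and the y axis of slot_3, either way round below 0.08 rad)) and ((distance between cart_b and slot_1 below 0.0125 m and z of cart_b in the frame of slot_1 below 0.004 m and y of nozzle_b in the frame of slot_1 above 0.04 m and angle between the x axis of cart_b and the y axis of slot_1, either way round below 0.08 rad) or (distance between cart_b and slot_2 below 0.0125 m and z of cart_b in the frame of slot_2 below 0.004 m and y of nozzle_b in the frame of slot_2 above 0.04 m and angle between the x axis of cart_b and the y axis of slot_2, either way round below 0.08 rad) or (distance between cart_b and slot_3 below 0.0125 m and z of cart_b in the frame of slot_3 below 0.004 m and y of nozzle_b in the frame of slot_3 above 0.04 m and angle between the x axis of cart_b and the y axis of slot_3, either way round below 0.08 rad)) and ((distance between cart_c and slot_1 below 0.0125 m and z of cart_c in the frame of slot_1 below 0.004 m and y of nozzle_c in the frame of slot_1 above 0.04 m and angle between the x axis of cart_c and the y axis of slot_1, either way round below 0.08 rad) or (distance between cart_c and slot_2 below 0.0125 m and z of cart_c in the frame of slot_2 below 0.004 m and y of nozzle_c in the frame of slot_2 above 0.04 m and angle between the x axis of cart_c and the y axis of slot_2, either way round below 0.08 rad) or (distance between cart_c and slot_3 below 0.0125 m and z of cart_c in the frame of slot_3 below 0.004 m and y of nozzle_c in the frame of slot_3 above 0.04 m and angle between the x axis of cart_c and the y axis of slot_3, either way round below 0.08 rad)) and value of joint clamp_swing below 0.06 rad and value of joint clamp_lift below 0.012 m and value of joint pusher below 0.02 m), for 0.3 s.
4. the pusher is wound fully home and has pressed in the plungers (value of joint pusher above 0.04 m and x of plunger_a_end in the frame of cart_a above -0.073 m and x of plunger_b_end in the frame of cart_b above -0.073 m and x of plunger_c_end in the frame of cart_c above -0.073 m), for 0.2 s.
At the end, for the whole second after the job is handed in: Each cartridge in a cradle (12.5 mm, no more than 4 mm high, 0.08 rad), nozzle away from the pusher; bar across them (0.06 rad) and down between the prongs (raised under 12 mm); pusher within 2 mm of its end stop; each plunger pressed in 12 mm or more; all at rest (all of step 4 and ((distance between cart_a and slot_1 below 0.0125 m and z of cart_a in the frame of slot_1 below 0.004 m and y of nozzle_a in the frame of slot_1 above 0.04 m and angle between the x axis of cart_a and the y axis of slot_1, either way round below 0.08 rad) or (distance between cart_a and slot_2 below 0.0125 m and z of cart_a in the frame of slot_2 below 0.004 m and y of nozzle_a in the frame of slot_2 above 0.04 m and angle between the x axis of cart_a and the y axis of slot_2, either way round below 0.08 rad) or (distance between cart_a and slot_3 below 0.0125 m and z of cart_a in the frame of slot_3 below 0.004 m and y of nozzle_a in the frame of slot_3 above 0.04 m and angle between the x axis of cart_a and the y axis of slot_3, either way round below 0.08 rad)) and ((distance between cart_b and slot_1 below 0.0125 m and z of cart_b in the frame of slot_1 below 0.004 m and y of nozzle_b in the frame of slot_1 above 0.04 m and angle between the x axis of cart_b and the y axis of slot_1, either way round below 0.08 rad) or (distance between cart_b and slot_2 below 0.0125 m and z of cart_b in the frame of slot_2 below 0.004 m and y of nozzle_b in the frame of slot_2 above 0.04 m and angle between the x axis of cart_b and the y axis of slot_2, either way round below 0.08 rad) or (distance between cart_b and slot_3 below 0.0125 m and z of cart_b in the frame of slot_3 below 0.004 m and y of nozzle_b in the frame of slot_3 above 0.04 m and angle between the x axis of cart_b and the y axis of slot_3, either way round below 0.08 rad)) and ((distance between cart_c and slot_1 below 0.0125 m and z of cart_c in the frame of slot_1 below 0.004 m and y of nozzle_c in the frame of slot_1 above 0.04 m and angle between the x axis of cart_c and the y axis of slot_1, either way round below 0.08 rad) or (distance between cart_c and slot_2 below 0.0125 m and z of cart_c in the frame of slot_2 below 0.004 m and y of nozzle_c in the frame of slot_2 above 0.04 m and angle between the x axis of cart_c and the y axis of slot_2, either way round below 0.08 rad) or (distance between cart_c and slot_3 below 0.0125 m and z of cart_c in the frame of slot_3 below 0.004 m and y of nozzle_c in the frame of slot_3 above 0.04 m and angle between the x axis of cart_c and the y axis of slot_3, either way round below 0.08 rad)) and value of joint clamp_swing below 0.06 rad and value of joint clamp_lift below 0.012 m and linear speed of each of cart_a, cart_b, cart_c below 0.02 m/s); the robot touches nothing.
It fails at once if the tape roll is shifted by more than 3 cm (distance of tape_roll from where it was at the start of the episode above 0.03 m).
It fails at once if the paint jar is shifted by more than 3 cm (distance of paint_jar from where it was at the start of the episode above 0.03 m).
It fails at once if the palette knife is shifted by more than 3 cm (distance of palette_knife from where it was at the start of the episode above 0.03 m).
Of cart_a, cart_b, cart_c only 2 to 3 are there at a start; the rules pass over those that are not, and their reading is None.
At some moment in a run one of cart_a, cart_b, cart_c may be knocked a few centimetres aside while the robot is not near it.
Once in a run the grip may slacken for a moment while it holds something.
It also fails if it takes over 208 s, if anything falls off the work surface, if the arm or the gripper's body presses on something with over 40 N, if the wrist force passes 120 N, or if a joint passes its speed limit or range.

## Working session

There is one attempt and no reset: what is moved stays moved. The work goes in short steps, Python scripts to look and compute and a shell command to move; the robot and the scene stay as the last step left them, time stands still between calls to the robot, and variables do not carry over. Pictures are saved under pics/ and viewed, about 12 in all and at most 16, crops included, and the job is handed in when it is done.

```bash
ls; mkdir -p pics; cat > h.py <<'E'
import numpy as np, cv2
from station import arm, imaging, order, spotter
from scipy.spatial.transform import Rotation as R
def T_tool():
    s=arm.observe(); q=s["eef_rot"]; T=np.eye(4)
    T[:3,:3]=R.from_quat([q[1],q[2],q[3],q[0]]).as_matrix(); T[:3,3]=s["tcp_pos"]; return T
def cam(name):
    T=T_tool(); pic,d=imaging.capture(name); i=imaging.camera_info(name)
    C=T@np.array(i["T_tool_cam"]) if name=="wrist" else np.array(i["cam_to_world"])
    return pic,d,np.array(i["K"]),C
def ray_z(px,K,C,z):
    r=C[:3,:3]@np.linalg.inv(K)@np.array([px[0],px[1],1.]); o=C[:3,3]
    return o+r*(z-o[2])/r[2]
def proj(p,K,C):
    q=np.linalg.inv(C)@np.append(p,1); q=K@q[:3]; return q[:2]/q[2]
def save(n,pic): cv2.imwrite("pics/"+n+".png",pic[:,:,::-1])
E
python3 - <<'E'
from h import *
print(arm.observe())
for c in ("top","scene"):
    pic,d,K,C=cam(c); save(c+"0",pic); print(c,K.round(1).tolist(),C.round(3).tolist())
    if c=="top":
        for n,z in [("cart_a",.012),("nozzle_a",.012),("plunger_a_end",.012),("slot_1",.055),("clamp_knob",.097),("clamp_pivot",.066),("crank_axis",.075),("crank_handle",.098),("tape_roll",.024),("paint_jar",.075),("palette_knife",0)]:
            for r in spotter.tip_of(c,n)[:6]: print(n,round(r["confidence"],2),np.round(r["position"]),ray_z(r["position"],K,C,z).round(3))
E
```

```text
pics
{'t': 0.0, 'joints': array([1.14197507e+00, 8.74582006e-02, 1.75123156e-01, 1.65977667e+00,
       2.31977347e-05, 1.57081102e+00]), 'dq': array([-5.36340116e-04,  9.17609463e-04,  2.44147610e-03,  1.42121789e-03,
        1.88055424e-06, -1.86016714e-03]), 'tau': array([ 1.35400926e-03, -5.20389855e+01,  4.64802897e+01,  1.63080404e-02,
        1.20186887e-04, -2.44493680e-05]), 'tcp_pos': array([0.22860486, 0.50003047, 0.25557843]), 'eef_rot': array([-1.51266888e-04,  2.12778727e-01,  9.77100190e-01, -6.40166016e-04]), 'contact_force': array([-0.02925856,  1.02421202, -0.18003016]), 'torque': array([ 0.01740277, -0.01815829, -0.00082359]), 'width': 0.08541683809011502}
top [[487.8, 0.0, 316.8], [0.0, 487.8, 240.4], [0.0, 0.0, 1.0]] [[-0.017, -0.999, 0.039, 0.491], [-1.0, 0.017, 0.02, -0.049], [-0.021, -0.038, -0.999, 1.131], [0.0, 0.0, 0.0, 1.0]]
cart_a 0.82 [208. 267.] [0.477 0.225 0.012]
cart_a 0.79 [136. 244.] [0.534 0.391 0.012]
cart_a 0.67 [169. 256.] [0.505 0.315 0.012]
cart_a 0.59 [264. 228.] [0.565 0.095 0.012]
cart_a 0.57 [201. 338.] [0.316 0.241 0.012]
nozzle_a 0.96 [
[... 496 characters left out ...]
0.085  0.066]
crank_axis 0.58 [422. 241.] [ 0.526 -0.255  0.075]
crank_axis 0.31 [179. 292.] [0.425 0.273 0.075]
crank_handle 0.68 [138. 248.] [0.521 0.352 0.098]
crank_handle 0.58 [430. 224.] [ 0.561 -0.269  0.098]
tape_roll 0.93 [490. 324.] [ 0.339 -0.411  0.024]
tape_roll 0.54 [164. 232.] [0.56  0.321 0.024]
tape_roll 0.3 [347. 226.] [ 0.565 -0.096  0.024]
paint_jar 0.73 [228. 142.] [0.752 0.163 0.075]
palette_knife 0.71 [509. 216.] [ 0.583 -0.471  0.   ]
palette_knife 0.24 [346. 200.] [ 0.628 -0.097  0.   ]
scene [[473.2, 0.0, 318.1], [0.0, 473.2, 250.9], [0.0, 0.0, 1.0]] [[0.157, 0.859, -0.487, 1.088], [0.987, -0.131, 0.087, -0.134], [0.011, -0.495, -0.869, 1.048], [0.0, 0.0, 0.0, 1.0]]
```

View pics/top0.png

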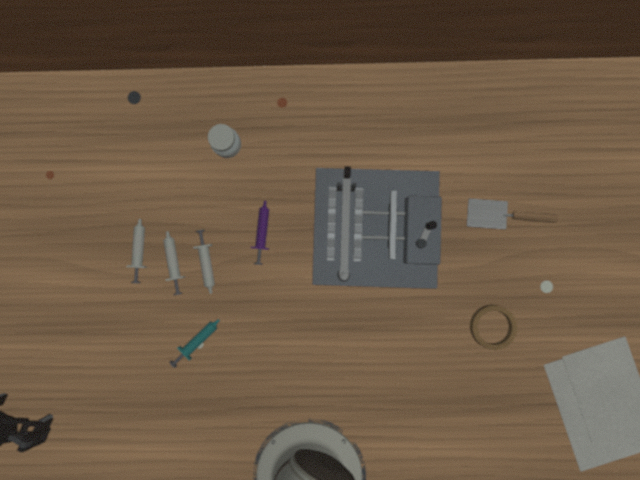

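View pics/scene0.png

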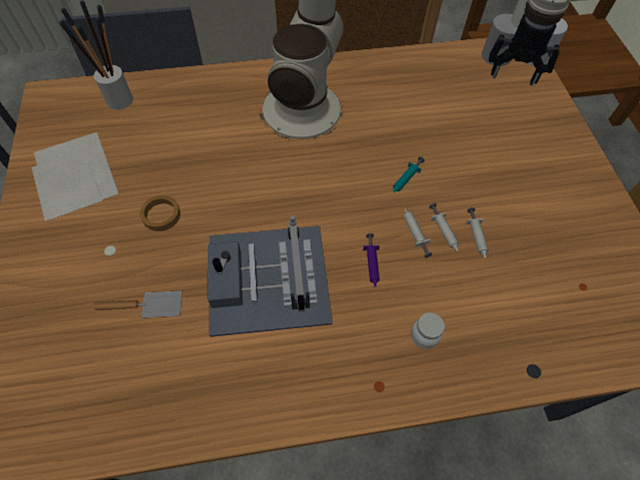

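White cartridges are at (138,248), (172,260) and (206,265). The look-alikes are purple at (263,228) and turquoise at (200,340), and the crank and pusher are on the right side of the press. I choose the three whites and go over the press with the wrist camera first.

```bash
python3 -m inch '[[0,0,-0.41,-0.83,-0.61,-0.1,0.4],[0,0,-0.41,-0.83,-0.61,-0.1,0.4],[0,0,-0.41,-0.83,-0.61,-0.1,0.4],[0,0,-0.41,-0.83,-0.61,-0.1,0.4],[0,0,-0.41,-0.83,-0.61,-0.1,0.4]]'
python3 -m inch '[[0,0,0,-1,-1,0,0.4],[0,0,0,-1,-1,0,0.4],[0,0,0,-1,-1,0,0.4],[0,0,0,-1,-1,0,0.4],[0,0,0,-1,-1,0,0.4]]'
python3 -m inch '[[0,0,0,0,-1,0,0.4],[0,0,0,0,-1,0,0.4],[0,0,0,0,-1,0,0.4],[0,0,0,0,-1,0,0.4],[0,0,0,0,-1,0,0.4]]'
cat >> h.py <<'E'
def look(c,items,n=4,name=None):
    pic,d,K,C=cam(c)
    if name: save(name,pic)
    for nm,z in items:
        for r in spotter.tip_of(c,nm)[:n]: print(nm,round(r["confidence"],2),np.round(r["position"]),ray_z(r["position"],K,C,z).round(4))
    return pic,d,K,C
def to(p,yaw=None):
    """print row numbers to bring TCP to world p with tool pointing straight down and tool y at yaw (deg)"""
    T=T_tool(); y0=np.degrees(np.arctan2(T[1,1],T[0,1]))
    if yaw is None: yaw=y0
    G=np.column_stack([[np.cos(np.radians(yaw-90+180)),np.sin(np.radians(yaw+90)),0],[np.cos(np.radians(yaw)),np.sin(np.radians(yaw)),0],[0,0,-1]])
    G[:,0]=np.cross(G[:,1],G[:,2])
    rv=R.from_matrix(T[:3,:3].T@G).as_rotvec(degrees=True)/60
    s=T[:3,:3].T@(np.array(p)-T[:3,3])/0.2
    print("row",rv.round(3),s.round(3),"tcp",T[:3,3].round(4),"yaw",round(y0,1))
E
python3 - <<'E'
from h import *
its=[("slot_1",.055),("clamp_knob",.097),("clamp_pivot",.066),("crank_axis",.075),("crank_handle",.098)]
look("wrist",its,name="w1"); print(arm.observe()["joints"])
E
```

```text
t: 1.27
tcp_pos: [0.3297, 0.3191, 0.2769]
eef_rot: [0.0, 0.001, 1.0, 0.0]
contact_force: [0.2, 0.6, 0.8]
width: 0.051
t: 1.9
tcp_pos: [0.5307, 0.1193, 0.2754]
eef_rot: [-0.0, 0.0, 1.0, -0.0]
contact_force: [-0.5, 0.3, 0.1]
width: 0.0514
t: 2.52
tcp_pos: [0.5294, -0.0794, 0.2759]
eef_rot: [-0.0, 0.0, 1.0, 0.0]
contact_force: [0.1, 0.2, 0.4]
width: 0.0511
slot_1 0.8 [319. 248.] [ 0.5672 -0.091   0.055 ]
slot_1 0.63 [323. 188.] [ 0.5156 -0.0879  0.055 ]
clamp_knob 0.68 [312. 391.] [ 0.6767 -0.0971  0.097 ]
clamp_pivot 0.83 [327. 109.] [ 0.4542 -0.0843  0.066 ]
crank_axis 0.87 [107. 200.] [ 0.5213 -0.2535  0.075 ]
crank_handle 0.94 [ 77. 257.] [ 0.5603 -0.2698  0.098 ]
[-1.47076836e-01  5.94057599e-02  1.85901422e-01  1.69724718e+00
  1.07408284e-04 -1.49464341e-01]
```

View pics/w1.png

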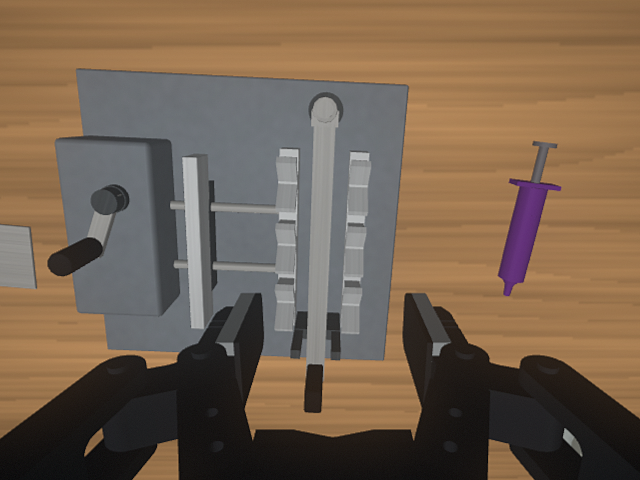

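```bash
python3 -m inch '[[0,0,0.053,-0.73,-0.09,0.3,0.5],[0,0,0.053,-0.73,-0.09,0.58,0.5],[0,0,0.053,-0.73,-0.09,0.58,0.5],[0,0,0.053,-0.73,-0.09,0.58,0.5]]'
python3 - <<'E'
from h import *
look("wrist",[("clamp_knob",.097),("clamp_pivot",.066)]); print(arm.observe()["contact_force"])
to([.675,-.0971,.106],86.8)
pic,d,K,C=cam("scene"); save("s1",cv2.resize(pic[180:340,180:400],None,fx=3,fy=3))
E
```

```text
t: 3.32
tcp_pos: [0.6753, -0.0965, 0.1535]
eef_rot: [-0.004, 0.027, 1.0, 0.001]
contact_force: [-0.9, 0.7, -0.1]
width: 0.0426
clamp_knob 0.78 [332. 282.] [ 0.6759 -0.0971  0.097 ]
[-0.48659587  0.26199852  0.68079987]
row [-0.     0.001  0.002] [ 0.    -0.001  0.277] tcp [ 0.6751 -0.097   0.1614] yaw 86.9
```

View pics/s1.png

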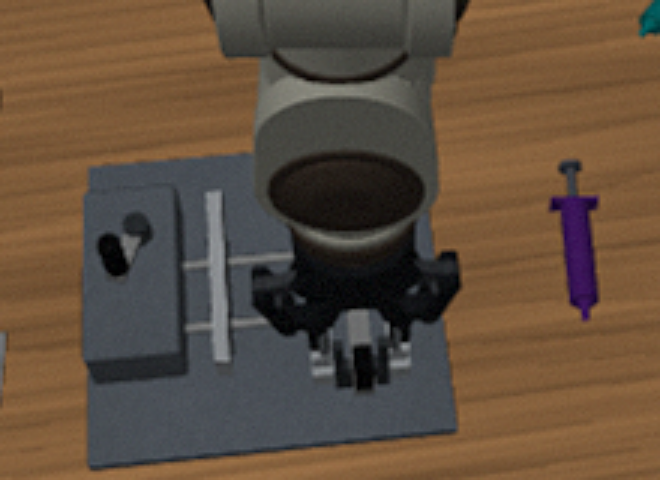

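The crop shows the black knob (about 362,365) between the open fingers, with the prongs behind it. Going down and gripping.

```bash
python3 -m inch '[[0,0,0,0,0,0.15,0.5],[0,0,0,0,0,0.277,0.5],[0,0,0,0,0,0.277,0.5],[0,0,0,0,0,0.277,0.9],[0,0,0,0,0,0.277,0.9]]' 80
python3 -m inch '[[0,0,0,0,0,0,1],[0,0,0,0,0,0,1],[0,0,0,0,0,-0.05,1],[0,0,0,0,0,-0.1,1],[0,0,0,0,0,-0.1,1]]' 80
python3 -c "
from h import *; print(arm.observe()['contact_force']); to([.675,-.0971,.14],86.8)"
```

```text
t: 4.15
tcp_pos: [0.676, -0.0975, 0.1073]
eef_rot: [0.002, 0.027, 1.0, -0.0]
contact_force: [0.2, 0.5, 1.8]
width: 0.0128
t: 4.78
tcp_pos: [0.6744, -0.0975, 0.1249]
eef_rot: [-0.001, 0.028, 1.0, 0.0]
contact_force: [-4.2, 2.5, -5.9]
width: 0.0128
[-4.16194637  2.46286621 -5.88667981]
row [ 0.    -0.002  0.001] [-0.003  0.002 -0.075] tcp [ 0.6744 -0.0975  0.1249] yaw 86.8
```

```bash
python3 -m inch '[[0,0,0,0,0,-0.05,1],[0,0,0,0,0,-0.09,1],[0,0,0,0,0,-0.09,1]]' 80
python3 -m inch '[[0,0,-0.133,0.011,0.154,0,1],[0,0,-0.267,0.043,0.304,0,1],[0,0,-0.4,0.095,0.449,0,1],[0,0,-0.533,0.168,0.585,0,1],[0,0,-0.667,0.258,0.709,0,1]]' 80
python3 -m inch '[[0,0,-0.133,0.011,0.154,0,1],[0,0,-0.267,0.043,0.304,0,1],[0,0,-0.4,0.095,0.449,0,1],[0,0,-0.533,0.168,0.585,0,1],[0,0,-0.667,0.258,0.709,0,1]]' 80
python3 -m inch '[[0,0,0,0,0,0,1],[0,0,0,0,0,0,1]]' 80
python3 - <<'E'
from h import *
s=arm.observe(); print(s['contact_force'],s['torque']); to([.505,.130,.107],166.8)
pic,d,K,C=look("top",[("clamp_knob",.13)]); save("t1",cv2.resize(pic[130:310,180:460],None,fx=2.5,fy=2.5))
E
```

```text
t: 5.15
tcp_pos: [0.6744, -0.0975, 0.1435]
eef_rot: [-0.001, 0.028, 1.0, 0.0]
contact_force: [-6.8, 1.7, -7.1]
width: 0.0123
t: 5.78
tcp_pos: [0.6305, 0.0472, 0.1428]
eef_rot: [-0.001, -0.318, 0.948, -0.0]
contact_force: [-6.7, -4.2, -8.3]
width: 0.013
t: 6.4
tcp_pos: [0.5041, 0.1292, 0.1432]
eef_rot: [-0.0, -0.623, 0.782, -0.0]
contact_force: [-1.5, -6.3, -7.7]
width: 0.0128
t: 6.65
tcp_pos: [0.5053, 0.129, 0.1434]
eef_rot: [0.0, -0.621, 0.784, -0.0]
contact_force: [-2.5, -4.1, -7.8]
width: 0.0126
[-2.54007401 -4.0563313  -7.77286429] [-0.20808777  0.25505716 -0.15372878]
row [-0.001 -0.     0.   ] [-0.005  0.003  0.182] tcp [0.5053 0.129  0.1434] yaw 166.8
clamp_knob 0.9 [239. 253.] [0.5068 0.1314 0.13  ]
```

View pics/t1.png

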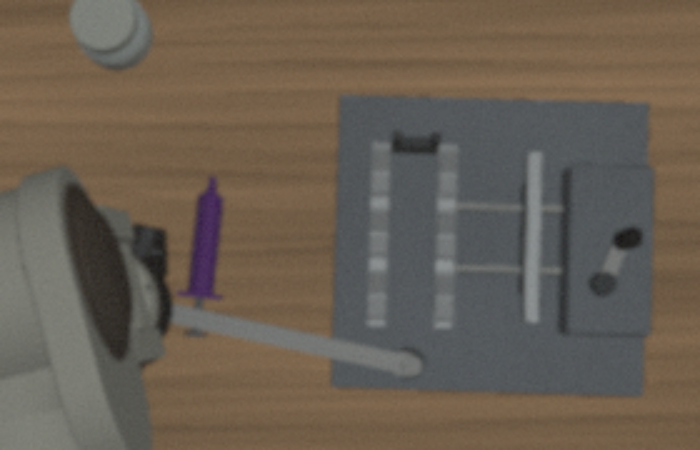

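```bash
python3 -m inch '[[0,0,0,0,0,0.09,1],[0,0,0,0,0,0.18,1],[0,0,0,0,0,0.18,1],[0,0,0,0,0,0.18,0.5],[0,0,0,0,0,0.18,0.5]]' 80
python3 -m inch '[[0,0,0,0,0,0,0.5],[0,0,0,0,0,-0.4,0.5],[0,0,0,0,0,-0.85,0.5],[0,0,0,0,0,-0.85,0.5]]'
python3 -c "
from h import *; print(arm.observe()['contact_force']);to([.47,.30,.28],90)"
```

```text
t: 7.38
tcp_pos: [0.5055, 0.1294, 0.1071]
eef_rot: [0.0, -0.622, 0.783, -0.0]
contact_force: [-0.2, 1.1, -0.2]
width: 0.0427
t: 7.88
tcp_pos: [0.5052, 0.1293, 0.2799]
eef_rot: [0.001, -0.622, 0.783, -0.001]
contact_force: [0.8, 0.2, -0.5]
width: 0.0425
[ 0.79570836  0.18035558 -0.54691222]
row [-1.000e-03  2.000e-03  1.281e+00] [-0.791  0.365 -0.   ] tcp [0.5052 0.1293 0.2799] yaw 166.9
```

```bash
python3 -m inch '[[0,0,0.88,-0.79,0.365,0,0.3],[0,0,0.88,-0.79,0.365,0,0.3],[0,0,0.88,-0.79,0.365,0,0.3],[0,0,0.88,-0.79,0.365,0,0.3],[0,0,0.88,-0.79,0.365,0,0.3]]'
python3 -m inch '[[0,0,0.4,0,0,0,0.3],[0,0,0.4,0,0,0,0.3],[0,0,0.4,0,0,0,0.3],[0,0,0.4,0,0,0,0.3]]'
cat >> h.py <<'E'
def carts(c="wrist",z=.012,name=None):
    pic,d,K,C=cam(c)
    if name: save(name,pic)
    m=spotter.masks_of(c,"cart_a")
    for r in m:
        p=r["pixels"]; ys,xs=np.nonzero(p)
        if len(xs)<50: continue
        col=np.median(pic[p],0).astype(int)
        W=np.array([ray_z((x,y),K,C,z)[:2] for x,y in zip(xs[::5],ys[::5])])
        c0=W.mean(0); w,v=np.linalg.eigh(np.cov(W.T)); a=v[:,1]; t=(W-c0)@a; 
        print("mask",round(r["confidence"],2),col,"px",np.round(r["extent"]),"mean",c0.round(4),"axis deg",np.degrees(np.arctan2(a[1],a[0])).round(1),"ends",(c0+a*t.min()).round(4),(c0+a*t.max()).round(4),"len",(t.max()-t.min()).round(3))
    for nm in ("cart_a","nozzle_a","plunger_a_end"):
        for r in spotter.tip_of(c,nm)[:5]: print(nm,round(r["confidence"],2),np.round(r["position"]),ray_z(r["position"],K,C,z).round(4))
    return pic,d,K,C
E
python3 - <<'E'
from h import *
carts(name="w2")
E
```

```text
t: 8.5
tcp_pos: [0.4695, 0.3008, 0.2766]
eef_rot: [-0.0, -0.222, 0.975, -0.0]
contact_force: [0.6, -0.2, -0.3]
width: 0.0599
t: 9.0
tcp_pos: [0.4699, 0.2997, 0.2769]
eef_rot: [0.0, -0.017, 1.0, 0.0]
contact_force: [-0.5, -0.3, 0.1]
width: 0.0598
mask 0.88 [145 143 133] px [335. 209.  48. 153.] mean [0.4886 0.3058] axis deg -170.6 ends [0.5612 0.3179] [0.4153 0.2937] len 0.148
mask 0.85 [ 21 101  98] px [260.  30.  82.  60.] mean [0.3304 0.2297] axis deg 126.9 ends [0.3544 0.1977] [0.3052 0.2633] len 0.082
mask 0.73 [142 138 128] px [260. 212.  46. 156.] mean [0.4872 0.2295] axis deg -170.8 ends [0.5665 0.2423] [0.418  0.2184] len 0.15
mask 0.64 [147 145 134] px [428. 244.  52. 151.] mean [0.5146 0.3868] axis deg 175.1 ends [0.5898 0.3804] [0.4433 0.3929] len 0.147
mask 0.64 [77 40 88] px [131. 270.  37. 149.] mean [0.5621 0.0998] axis deg 171.0 ends [0.6282 0.0893] [0.4804 0.1127] len 0.15
cart_a 0.81 [253. 202.] [0.4796 0.2256 0.012 ]
cart_a 0.67 [343. 228.] [0.5008 0.3097 0.012 ]
cart_a 0.62 [422. 257.] [0.5274 0.3868 0.012 ]
cart_a 0.59 [271.   6.] [0.3157 0.2433 0.012 ]
cart_a 0.56 [127. 278.] [0.5588 0.1017 0.012 ]
nozzle_a 0.97 [411. 319.] [0.5937 0.3822 0.012 ]
nozzle_a 0.83 [247. 135.] [0.4186 0.2214 0.012 ]
nozzle_a 0.62 [351. 290.] [0.564  0.3202 0.012 ]
nozzle_a 0.55 [125. 340.] [0.6276 0.0928 0.012 ]
plunger_a_end 0.89 [433. 171.] [0.4449 0.3897 0.012 ]
```

View pics/w2.png

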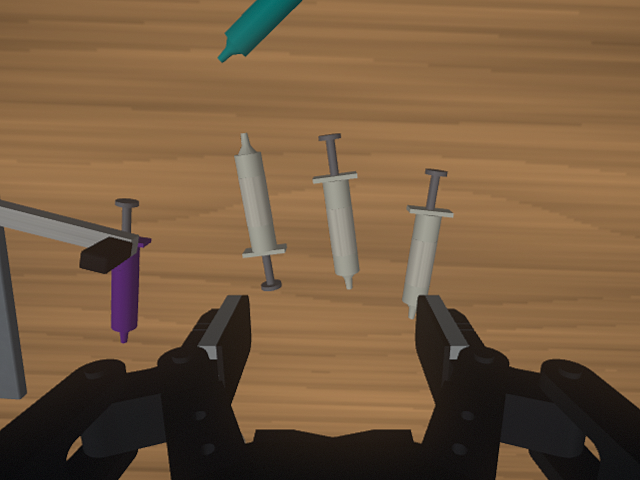

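```bash
python3 - <<'E'
from h import *
to([.4792,.2283,.08],99.2)
E
```

```text
row [ 0.    0.   -0.12] [-0.035 -0.359  0.984] tcp [0.4698 0.2997 0.2769] yaw 92.0
```

```bash
python3 -m inch '[[0,0,-0.12,-0.035,-0.359,0.3,0.45],[0,0,-0.12,-0.035,-0.359,0.6,0.45],[0,0,-0.12,-0.035,-0.359,0.984,0.45],[0,0,-0.12,-0.035,-0.359,0.984,0.45],[0,0,-0.12,-0.035,-0.359,0.984,0.45]]'
python3 - <<'E'
from h import *
carts(name="w3"); to([.4792,.2283,.028],99.2)
E
```

```text
t: 9.88
tcp_pos: [0.4777, 0.2273, 0.0777]
eef_rot: [-0.002, -0.08, 0.997, -0.001]
contact_force: [-0.1, 0.2, 0.5]
width: 0.047
mask 0.86 [113 111 103] px [620. 367.  39. 113.] mean [0.5052 0.3792] axis deg -161.9 ends [0.5348 0.3889] [0.4735 0.3689] len 0.065
mask 0.84 [141 139 129] px [337. 288.  83. 297.] mean [0.4879 0.2298] axis deg -170.9 ends [0.5678 0.2426] [0.4172 0.2186] len 0.152
mask 0.71 [56 38 55] px [ 65. 317. 102. 166.] mean [0.5128 0.1062] axis deg 177.6 ends [0.5678 0.1039] [0.478  0.1077] len 0.09
mask 0.65 [135 134 124] px [504. 303. 103. 281.] mean [0.4662 0.3031] axis deg -169.2 ends [0.5626 0.3214] [0.4148 0.2934] len 0.15
cart_a 0.87 [ 57. 394.] [0.5655 0.0987 0.012 ]
cart_a 0.76 [338. 275.] [0.4786 0.2296 0.012 ]
cart_a 0.76 [492. 341.] [0.5003 0.3093 0.012 ]
cart_a 0.64 [620. 408.] [0.5273 0.3844 0.012 ]
nozzle_a 0.76 [335. 140.] [0.4181 0.2185 0.012 ]
nozzle_a 0.72 [478. 448.] [0.5628 0.3187 0.012 ]
row [ 0.001  0.003 -0.001] [ 0.007 -0.002  0.271] tcp [0.4803 0.2289 0.0823] yaw 99.2
```

View pics/w3.png

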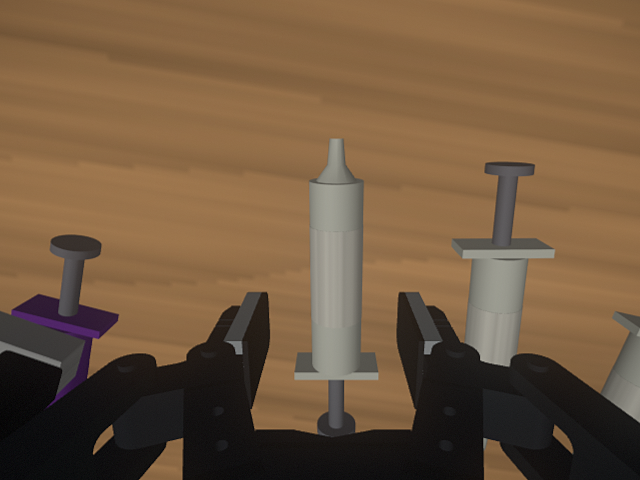

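The white cartridge is centred between the fingers (337,280), and its neighbour is clear of them.

```bash
python3 -m inch '[[0,0,0,0.003,0.003,0.14,0.45],[0,0,0,0.003,0.003,0.262,0.45],[0,0,0,0.003,0.003,0.262,0.45],[0,0,0,0.003,0.003,0.262,0.8],[0,0,0,0.003,0.003,0.262,0.9]]' 40
python3 -m inch '[[0,0,0,0,0,0,0.9],[0,0,0,0,0,0,0.9],[0,0,0,0,0,-0.3,0.9],[0,0,0,0,0,-0.6,0.9],[0,0,0,0,0,-0.9,0.9]]' 40
python3 - <<'E'
from h import *
P=np.array([.4545,-.0848]);ex=np.array([.9984,-.0558]);ey=np.array([.0558,.9984])
for i,d in enumerate((60,115,170)):
    print(i+1,(P+ex*d/1000-ey*.002).round(4))
to([.6241,-.0963,.21],-3.2)
E
```

```text
t: 10.75
tcp_pos: [0.4795, 0.2293, 0.0296]
eef_rot: [0.001, -0.08, 0.997, 0.001]
contact_force: [-1.0, 0.2, 6.0]
width: 0.0223
t: 11.38
tcp_pos: [0.4784, 0.2286, 0.2104]
eef_rot: [0.001, -0.08, 0.997, 0.0]
contact_force: [2.1, 0.4, -1.1]
width: 0.0225
1 [ 0.5143 -0.0901]
2 [ 0.5692 -0.0932]
3 [ 0.6241 -0.0963]
row [1.000e-03 1.000e-03 1.706e+00] [-0.461 -1.72   0.002] tcp [0.4784 0.2286 0.2104] yaw 99.1
```

```bash
python3 -m inch '[[0,0,0.17,-0.05,-0.2,0,0.9],[0,0,0.34,-0.1,-0.4,0,0.9],[0,0,0.51,-0.15,-0.6,0,0.9],[0,0,0.68,-0.2,-0.8,0,0.9],[0,0,0.85,-0.23,-0.95,0,0.9]]' 40
python3 - <<'E'
from h import *
to([.6241,-.0963,.21],-3.2)
E
```

```text
t: 12.0
tcp_pos: [0.5547, 0.0469, 0.2084]
eef_rot: [0.0, 0.36, 0.933, 0.0]
contact_force: [-0.0, 0.2, -0.3]
width: 0.0223
row [0.001 0.    0.849] [-0.738 -0.297 -0.007] tcp [0.5547 0.0469 0.2084] yaw 47.8
```

```bash
python3 -m inch '[[0,0,0.17,-0.15,-0.06,0,0.9],[0,0,0.34,-0.3,-0.12,0,0.9],[0,0,0.51,-0.45,-0.18,0,0.9],[0,0,0.68,-0.6,-0.24,0,0.9],[0,0,0.849,-0.738,-0.297,0,0.9]]' 40
python3 -m inch '[[0,0,0,0,0,0,0.9],[0,0,0,0,0,0,0.9]]' 40
python3 - <<'E'
from h import *
to([.6241,-.0963,.11],-3.2)
p,d,K,C=look("wrist",[("nozzle_a",.2),("cart_a",.2)],2,"w4")
E
```

```text
t: 12.62
tcp_pos: [0.6249, -0.0954, 0.2084]
eef_rot: [0.0, 0.726, 0.687, 0.0]
contact_force: [0.7, -0.5, -0.6]
width: 0.0224
t: 12.88
tcp_pos: [0.6242, -0.0939, 0.208]
eef_rot: [-0.0, 0.723, 0.69, 0.0]
contact_force: [0.0, 0.1, -0.2]
width: 0.0225
row [ 0.    -0.     0.009] [-0.012 -0.     0.49 ] tcp [ 0.6242 -0.0939  0.208 ] yaw -2.7
nozzle_a 0.83 [335. 142.] [ 0.6282 -0.0315  0.2   ]
cart_a 0.58 [336. 319.] [ 0.6259 -0.0884  0.2   ]
cart_a 0.44 [169. 226.] [ 0.5759 -0.0544  0.2   ]
```

View pics/w4.png

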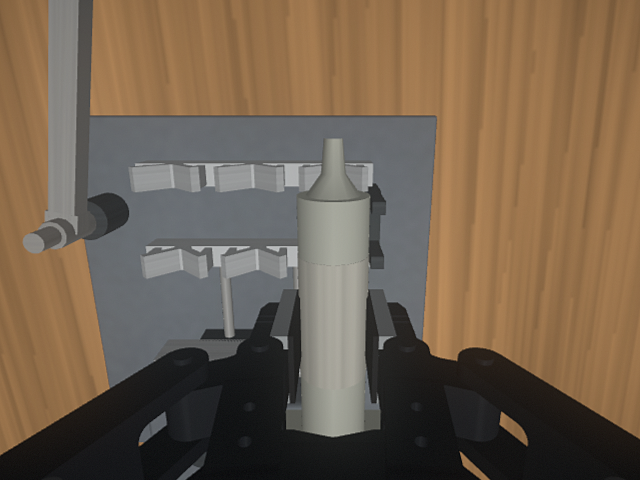

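```bash
python3 - <<'E'
from h import *
p,d,K,C=cam("wrist")
P=np.array([.4545,-.0848]);ex=np.array([.9984,-.0558]);ey=np.array([.0558,.9984])
S=P+ex*.115
v,u=np.mgrid[120:330:1,60:480:1]; z=d[v,u]
X=np.stack([(u-K[0,2])/K[0,0]*z,(v-K[1,2])/K[1,1]*z,z],-1)@C[:3,:3].T+C[:3,3]
g=p[v,u].astype(int).sum(-1)
L=np.stack([(X[...,:2]-S)@ex,(X[...,:2]-S)@ey,X[...,2]],-1)
m=(z>0)&(L[...,2]>.03)&(L[...,2]<.13)
q=L[m]
for a in np.arange(-.09,.125,.005):
    s=q[(q[:,0]>a)&(q[:,0]<a+.005)&(q[:,1]>-.05)&(q[:,1]<.05)]
    if len(s)>5: print(round(a,3),len(s),"y",s[:,1].min().round(3),s[:,1].max().round(3),"zmax",s[:,2].max().round(3), "zmed",np.median(s[:,2]).round(3))
E
```

```text
-0.085 31 y -0.027 0.038 zmax 0.034 zmed 0.032
-0.08 132 y -0.038 0.038 zmax 0.055 zmed 0.052
-0.075 488 y -0.038 0.038 zmax 0.058 zmed 0.055
-0.07 559 y -0.038 0.038 zmax 0.056 zmed 0.051
-0.065 530 y -0.038 0.038 zmax 0.05 zmed 0.046
-0.06 471 y -0.038 0.038 zmax 0.045 zmed 0.041
-0.055 269 y -0.037 0.038 zmax 0.044 zmed 0.04
-0.05 286 y -0.038 0.038 zmax 0.048 zmed 0.044
-0.045 320 y -0.037 0.038 zmax 0.053 zmed 0.049
-0.04 390 y -0.038 0.038 zmax 0.058 zmed 0.055
-0.035 799 y -0.038 0.038 zmax 0.058 zmed 0.041
-0.03 168 y -0.037 0.038 zmax 0.034 zmed 0.032
-0.025 179 y -0.038 0.039 zmax 0.055 zmed 0.053
-0.02 471 y -0.037 0.039 zmax 0.058 zmed 0.055
-0.015 503 y -0.037 0.039 zmax 0.056 zmed 0.05
-0.01 463 y -0.038 0.039 zmax 0.05 zmed 0.045
-0.005 421 y -0.037 0.039 zmax 0.045 zmed 0.041
0.0 311 y -0.037 0.039 zmax 0.044 zmed 0.04
0.005 340 y -0.037 0.039 zmax 0.049 zmed 0.045
0.01 374 y -0.037 0.039 zmax 0.053 zmed 0.05
0.015 430 y -0.037 0.039 zmax 0.058 zmed 0.054
0.02 537 y -0.037 0.039 zmax 0.057 zmed 0.037
0.025 281 y -0.037 0.039 zmax 0.034 zmed 0.032
0.03 139 y 0.023 0.039 zmax 0.055 zmed 0.052
0.035 213 y 0.024 0.039 zmax 0.058 zmed 0.055
0.04 149 y 0.026 0.039 zmax 0.054 zmed 0.05
0.045 33 y 0.033 0.039 zmax 0.049 zmed 0.047
0.06 31 y 0.033 0.039 zmax 0.049 zmed 0.046
0.065 147 y 0.027 0.039 zmax 0.054 zmed 0.05
0.07 212 y 0.024 0.04 zmax 0.058 zmed 0.055
0.075 328 y -0.019 0.04 zmax 0.085 zmed 0.061
0.08 734 y -0.036 0.04 zmax 0.085 zmed 0.061
0.085 228 y -0.02 0.023 zmax 0.084 zmed 0.054
```

```bash
python3 - <<'E'
from h import *
p,d,K,C=cam("wrist"); Tt=np.array(imaging.camera_info("wrist")["T_tool_cam"])
v,u=np.mgrid[0:480,0:640]; z=d
Xc=np.stack([(u-K[0,2])/K[0,0]*z,(v-K[1,2])/K[1,1]*z,z],-1)
L=Xc@Tt[:3,:3].T+Tt[:3,3]
for a in np.arange(-.04,.03,.005):
    for s in (-1,1):
        m=(z>0)&(L[...,2]>a)&(L[...,2]<a+.005)&(abs(L[...,0])<.02)&(L[...,1]*s<.06)&(L[...,1]*s>.0125)
        q=L[m]
        if len(q)>8: print(round(a,3),s,len(q),"y",q[:,1].min().round(4),q[:,1].max().round(4),"x",q[:,0].min().round(3),q[:,0].max().round(3))
W=Xc@C[:3,:3].T+C[:3,3]
P=np.array([.4545,-.0848]);ex=np.array([.9984,-.0558]);ey=np.array([.0558,.9984]);S=P+ex*.115
Q=np.stack([(W[...,:2]-S)@ex,(W[...,:2]-S)@ey,W[...,2]],-1)
m=(z>0)&(Q[...,0]>.07)&(Q[...,0]<.1)&(abs(Q[...,1])<.0215)&(Q[...,2]>.03)&(Q[...,2]<.095)
q=Q[m]; 
for a in np.arange(-.022,.022,.002):
    s=q[(q[:,1]>=a)&(q[:,1]<a+.002)]
    if len(s): print("prong y",round(a,3),len(s),"x",s[:,0].min().round(4),s[:,0].max().round(4),"z",s[:,2].min().round(3),s[:,2].max().round(3))
E
```

```text
-0.04 -1 2177 y -0.0514 -0.0126 x -0.013 0.017
-0.04 1 2175 y 0.0125 0.0519 x -0.013 0.017
-0.035 -1 4279 y -0.0484 -0.0125 x -0.013 0.013
-0.035 1 4298 y 0.0126 0.0491 x -0.013 0.013
-0.03 -1 2216 y -0.0465 -0.0125 x -0.013 0.014
-0.03 1 2275 y 0.0125 0.0467 x -0.013 0.014
-0.025 -1 1212 y -0.0431 -0.0125 x -0.009 0.014
-0.025 1 1279 y 0.0129 0.0444 x -0.009 0.014
-0.02 -1 484 y -0.0397 -0.0125 x -0.008 0.014
-0.02 1 569 y 0.013 0.0407 x -0.008 0.014
-0.015 -1 215 y -0.0222 -0.0125 x -0.011 0.012
-0.015 1 446 y 0.0125 0.0277 x -0.011 0.012
-0.01 -1 151 y -0.0245 -0.0125 x 0.007 0.012
-0.01 1 175 y 0.0126 0.0252 x 0.007 0.012
-0.005 -1 274 y -0.0244 -0.0126 x 0.006 0.011
-0.005 1 291 y 0.0126 0.0253 x 0.006 0.012
-0.0 -1 252 y -0.0245 -0.0125 x 0.006 0.011
-0.0 1 263 y 0.0125 0.0251 x 0.006 0.012
0.005 -1 230 y -0.0244 -0.0125 x 0.006 0.012
0.005 1 240 y 0.0125 0.0252 x 0.006 0.012
0.01 -1 191 y -0.0246 -0.0125 x 0.006 0.012
0.01 1 214 y 0.0125 0.0253 x 0.006 0.011
0.015 -1 143 y -0.0241 -0.0125 x 0.006 0.012
0.015 1 148 y 0.0126 0.0242 x 0.006 0.012
0.02 -1 16 y -0.0173 -0.0127 x 0.
[... 237 characters left out ...]

prong y -0.012 221 x 0.0784 0.0875 z 0.046 0.084
prong y -0.01 30 x 0.0804 0.0874 z 0.047 0.049
prong y -0.008 33 x 0.0804 0.0873 z 0.047 0.049
prong y -0.006 29 x 0.0803 0.0873 z 0.047 0.049
prong y -0.004 33 x 0.0802 0.0872 z 0.047 0.05
prong y -0.002 31 x 0.0802 0.0871 z 0.047 0.05
prong y 0.0 32 x 0.0801 0.087 z 0.047 0.049
prong y 0.002 29 x 0.08 0.0869 z 0.047 0.05
prong y 0.004 33 x 0.0798 0.0868 z 0.046 0.049
prong y 0.006 8 x 0.0798 0.0813 z 0.048 0.049
prong y 0.008 2 x 0.0798 0.0807 z 0.047 0.049
prong y 0.014 45 x 0.0781 0.0862 z 0.072 0.084
prong y 0.016 52 x 0.0781 0.0863 z 0.072 0.084
prong y 0.018 53 x 0.0781 0.0862 z 0.071 0.085
prong y 0.02 43 x 0.0781 0.0869 z 0.047 0.084
```

Prongs sit 23 mm beyond slot_3 with a low block between them, so I place this one 4 mm to -x and slightly high, and let the V centre it.

```bash
python3 - <<'E'
from h import *
to([.6203,-.0931,.0780],-3.2)
E
```

```text
row [0.    0.    0.008] [ 0.001 -0.02   0.65 ] tcp [ 0.6243 -0.0936  0.2081] yaw -2.7
```

```bash
python3 -m inch '[[0,0,0.008,0.001,-0.02,0.15,0.9],[0,0,0.008,0.001,-0.02,0.3,0.9],[0,0,0.008,0.001,-0.02,0.42,0.9],[0,0,0.008,0.001,-0.02,0.52,0.9],[0,0,0.008,0.001,-0.02,0.58,0.9]]' 40
python3 -m inch '[[0,0,0,0,0,0.03,0.9],[0,0,0,0,0,0.05,0.9],[0,0,0,0,0,0.07,0.9],[0,0,0,0,0,0.07,0.9]]' 40
python3 - <<'E'
from h import *
s=arm.observe(); print(s['contact_force'],s['width']); to([.6203,-.0931,.0780],-3.2)
E
```

```text
t: 13.75
tcp_pos: [0.62, -0.0934, 0.0907]
eef_rot: [-0.0, 0.727, 0.687, -0.0]
contact_force: [-0.9, 0.1, -0.1]
width: 0.0223
t: 14.25
tcp_pos: [0.6204, -0.0939, 0.0777]
eef_rot: [0.0, 0.727, 0.687, 0.0]
contact_force: [-0.0, 0.9, -0.5]
width: 0.0226
[-0.00306198  0.94773582 -0.52312302] 0.022612512447634577
row [ 0.    -0.    -0.001] [ 0.004 -0.001 -0.001] tcp [ 0.6204 -0.0939  0.0777] yaw -3.3
```

```bash
python3 -m inch '[[0,0,0,0,0,0,0.7],[0,0,0,0,0,0,0.66],[0,0,0,0,0,0,0.66],[0,0,0,0,0,0,0.66]]' 40
python3 -m inch '[[0,0,0,0,0.005,-0.1,0.66],[0,0,0,0,0.005,-0.3,0.66],[0,0,0,0,0.005,-0.6,0.66],[0,0,0,0,0.005,-0.7,0.66],[0,0,0,0,0.005,-0.7,0.66]]' 40
python3 - <<'E'
from h import *
pic,d,K,C=carts(z=.055)
save("w5",pic)
def press(p): 
    P=np.array([.4545,-.0848]);ex=np.array([.9984,-.0558]);ey=np.array([.0558,.9984]);q=np.array(p[:2])-P-ex*.115; return q@ex,q@ey
E
```

```text
t: 14.75
tcp_pos: [0.6207, -0.0939, 0.0779]
eef_rot: [0.0, 0.727, 0.687, 0.0]
contact_force: [2.8, 0.6, 0.4]
width: 0.0289
t: 15.38
tcp_pos: [0.622, -0.0941, 0.2194]
eef_rot: [0.001, 0.727, 0.687, 0.001]
contact_force: [0.1, 0.4, -0.2]
width: 0.0289
mask 0.75 [151 151 141] px [335. 231.  60. 208.] mean [ 0.6241 -0.1026] axis deg 87.2 ends [ 0.6202 -0.1838] [ 0.6275 -0.0313] len 0.153
mask 0.54 [108 112 117] px [237. 236. 398. 471.] mean [ 0.5579 -0.1014] axis deg 140.0 ends [ 0.6994 -0.2203] [0.43  0.006] len 0.352
cart_a 0.64 [338. 220.] [ 0.6265 -0.0938  0.055 ]
nozzle_a 0.94 [336. 130.] [ 0.6285 -0.0332  0.055 ]
```

View pics/w5.png

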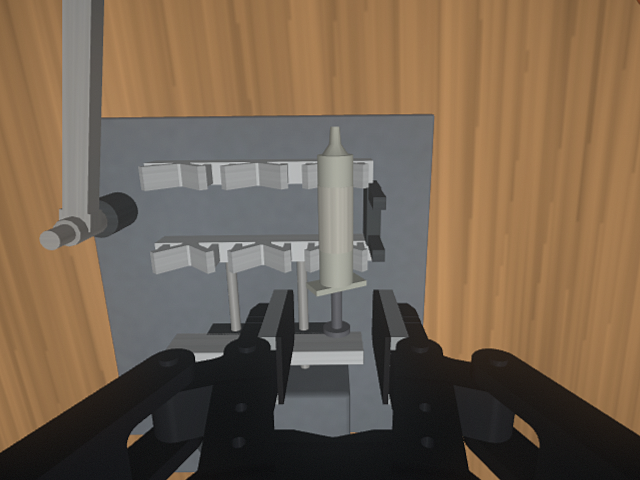

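The cartridge lies in cradle 3 (335,210), with its wings behind the rear V at row 285. Next is the middle one.

```bash
python3 -m inch '[[0,0,-0.17,0.2,-0.06,0,0.5],[0,0,-0.34,0.45,-0.12,0,0.45],[0,0,-0.51,0.7,-0.18,0,0.45],[0,0,-0.68,0.9,-0.24,0,0.45],[0,0,-0.85,1,-0.3,0,0.45]]'
python3 - <<'E'
from h import *
to([.485,.3,.22],99.4)
E
```

```text
t: 16.25
tcp_pos: [0.5721, 0.1111, 0.2164]
eef_rot: [-0.001, 0.357, 0.934, -0.0]
contact_force: [-0.3, 0.6, 0.6]
width: 0.0471
row [-0.001 -0.002 -0.854] [ 0.954  0.413 -0.017] tcp [0.5721 0.1111 0.2164] yaw 48.2
```

```bash
python3 -m inch '[[0,0,-0.17,0.2,0.08,0,0.45],[0,0,-0.34,0.4,0.17,0,0.45],[0,0,-0.51,0.6,0.26,0,0.45],[0,0,-0.68,0.8,0.35,0,0.45],[0,0,-0.85,0.954,0.413,0,0.45]]'
python3 -m inch '[[0,0,0,0,0,0,0.45],[0,0,0,0,0,0,0.45]]'
python3 - <<'E'
from h import *
carts(); to([.5,.3078,.08],99.4)
E
```

```text
t: 16.88
tcp_pos: [0.4862, 0.2999, 0.2165]
eef_rot: [-0.001, -0.079, 0.997, -0.0]
contact_force: [-0.7, -0.6, -0.5]
width: 0.0471
t: 17.12
tcp_pos: [0.4873, 0.2982, 0.217]
eef_rot: [-0.0, -0.075, 0.997, -0.0]
contact_force: [0.3, 0.1, -0.1]
width: 0.0469
mask 0.95 [74 38 85] px [ 86. 248.  58. 175.] mean [0.5596 0.1002] axis deg 170.9 ends [0.6292 0.089 ] [0.4801 0.113 ] len 0.151
mask 0.76 [144 142 132] px [445. 238.  66. 136.] mean [0.5033 0.3882] axis deg 176.8 ends [0.5555 0.3853] [0.4435 0.3916] len 0.112
mask 0.63 [17 79 74] px [238.   4.  44.   8.] mean [0.3539 0.2092] axis deg 102.9 ends [0.3564 0.1983] [0.3501 0.2255] len 0.028
mask 0.59 [146 144 133] px [343. 206.  51. 186.] mean [0.4884 0.3062] axis deg -170.6 ends [0.562  0.3184] [0.4156 0.2941] len 0.148
cart_a 0.78 [346. 224.] [0.4979 0.3097 0.012 ]
cart_a 0.78 [ 78. 264.] [0.5636 0.0993 0.012 ]
nozzle_a 0.95 [343. 300.] [0.5626 0.3178 0.012 ]
nozzle_a 0.68 [ 67. 333.] [0.629  0.0889 0.012 ]
nozzle_a 0.55 [222.   4.] [0.3562 0.2005 0.012 ]
plunger_a_end 0.67 [461. 174.] [0.4459 0.3907 0.012 ]
row [-0.    -0.    -0.013] [-0.068  0.04   0.688] tcp [0.4878 0.2979 0.2176] yaw 98.6
```

```bash
python3 -m inch '[[0,0,-0.013,-0.068,0.04,0.3,0.45],[0,0,-0.013,-0.07,0.041,0.6,0.45],[0,0,-0.013,-0.07,0.041,0.8,0.45],[0,0,-0.013,-0.07,0.041,0.938,0.45],[0,0,-0.013,-0.07,0.041,0.938,0.45]]' 40
python3 -m inch '[[0,0,0,0,0,0,0.7],[0,0,0,0,0,0,0.9],[0,0,0,0,0,0,0.9],[0,0,0,0,0,0,0.9],[0,0,0,0,0,-0.1,0.9]]' 40
python3 -m inch '[[0,0,0,0,0,-0.25,0.9],[0,0,0,0,0,-0.5,0.9],[0,0,0,0,0,-0.8,0.9],[0,0,0,0,0,-0.8,0.9]]' 40
python3 - <<'E'
from h import *
to([.5692,-.0932,.21],176.8)
E
```

```text
t: 18.0
tcp_pos: [0.4989, 0.3076, 0.0279]
eef_rot: [-0.002, -0.082, 0.997, -0.001]
contact_force: [-0.2, -0.8, 0.4]
width: 0.0469
t: 18.62
tcp_pos: [0.4995, 0.3086, 0.0498]
eef_rot: [-0.001, -0.083, 0.997, -0.0]
contact_force: [-0.1, 0.3, -0.3]
width: 0.0222
t: 19.12
tcp_pos: [0.5015, 0.3098, 0.2162]
eef_rot: [0.004, -0.083, 0.997, 0.002]
contact_force: [0.3, -0.1, -1.8]
width: 0.0224
row [-0.003  0.009 -1.288] [-1.000e-03 -2.043e+00  2.400e-02] tcp [0.5015 0.3098 0.2162] yaw 99.5
```

```bash
python3 -m inch '[[0,0,-0.17,0,-0.2,0,0.9],[0,0,-0.34,0,-0.4,0,0.9],[0,0,-0.5,0,-0.6,0,0.9],[0,0,-0.65,0,-0.8,0,0.9],[0,0,-0.8,0,-1,0,0.9]]' 40
python3 - <<'E'
from h import *
to([.5692,-.0932,.21],176.8)
E
```

```text
t: 19.75
tcp_pos: [0.5329, 0.1103, 0.2095]
eef_rot: [-0.0, -0.483, 0.875, 0.0]
contact_force: [0.1, -0.8, 0.6]
width: 0.0226
row [ 0.    -0.    -0.483] [ 0.764 -0.696 -0.002] tcp [0.5329 0.1103 0.2095] yaw 147.8
```

```bash
python3 -m inch '[[0,0,-0.12,0.2,-0.18,0,0.9],[0,0,-0.24,0.4,-0.36,0,0.9],[0,0,-0.36,0.6,-0.55,0,0.9],[0,0,-0.483,0.764,-0.696,0,0.9],[0,0,-0.483,0.764,-0.696,0,0.9]]' 40
python3 -m inch '[[0,0,0,0,0,0,0.9],[0,0,0,0,0,0,0.9]]' 40
python3 - <<'E'
from h import *
look("wrist",[("nozzle_a",.192),("cart_a",.192)],3)
to([.5692,-.0932,.074],176.8)
E
```

```text
t: 20.38
tcp_pos: [0.5681, -0.0947, 0.2091]
eef_rot: [-0.0, -0.684, 0.729, 0.0]
contact_force: [-0.2, -0.1, 1.1]
width: 0.0225
t: 20.62
tcp_pos: [0.5682, -0.091, 0.21]
eef_rot: [0.0, -0.685, 0.728, 0.0]
contact_force: [-0.9, 0.3, -1.0]
width: 0.0226
nozzle_a 0.75 [251. 225.] [ 0.5936 -0.1281  0.192 ]
nozzle_a 0.59 [280. 416.] [ 0.5913 -0.0523  0.192 ]
nozzle_a 0.56 [256. 315.] [ 0.5955 -0.095   0.192 ]
cart_a 0.89 [335. 314.] [ 0.5675 -0.0938  0.192 ]
row [-0.     0.    -0.004] [ 0.01  -0.005  0.681] tcp [ 0.5683 -0.0912  0.2102] yaw 176.5
```

```bash
python3 -m inch '[[0,0,-0.004,0.01,-0.005,0.2,0.9],[0,0,-0.004,0.01,-0.005,0.4,0.9],[0,0,-0.004,0.01,-0.005,0.54,0.9],[0,0,-0.004,0.01,-0.005,0.62,0.9],[0,0,-0.004,0.01,-0.005,0.65,0.9]]' 40
python3 -m inch '[[0,0,0,0,0,0.015,0.9],[0,0,0,0,0,0.027,0.9],[0,0,0,0,0,0.027,0.9]]' 40
python3 - <<'E'
from h import *
s=arm.observe(); print(s['contact_force'],s['width']); to([.5692,-.0932,.0745],176.8)
E
```

```text
t: 21.4
tcp_pos: [0.569, -0.0938, 0.0797]
eef_rot: [-0.0, -0.687, 0.727, 0.0]
contact_force: [0.9, -0.2, -0.9]
width: 0.022
t: 21.78
tcp_pos: [0.5695, -0.0942, 0.0754]
eef_rot: [0.0, -0.687, 0.727, -0.0]
contact_force: [-0.2, 1.0, 0.5]
width: 0.0223
[-0.15458497  1.00851284  0.45213621] 0.022312949053023383
row [-0.001 -0.    -0.001] [-0.005  0.002  0.005] tcp [ 0.5695 -0.0942  0.0754] yaw 176.7
```

```bash
python3 -m inch '[[0,0,0,0,0,0,0.7],[0,0,0,0,0,0,0.66],[0,0,0,0,0,0,0.66],[0,0,0,0,0,0,0.62]]' 40
python3 -m inch '[[0,0,0,0,0,-0.1,0.62],[0,0,0,0,0,-0.3,0.62],[0,0,0,0,0,-0.6,0.62],[0,0,0,0,0,-0.7,0.62],[0,0,0,0,0,-0.7,0.62]]' 40
python3 - <<'E'
from h import *
carts(z=.055); to([.515,.37,.22],85.1)
E
```

```text
t: 22.28
tcp_pos: [0.5691, -0.0941, 0.0747]
eef_rot: [-0.0, -0.687, 0.727, -0.0]
contact_force: [-0.2, 1.4, -0.1]
width: 0.0329
t: 22.9
tcp_pos: [0.5699, -0.0942, 0.2163]
eef_rot: [0.001, -0.687, 0.727, -0.001]
contact_force: [0.1, -0.3, -0.8]
width: 0.0321
mask 0.89 [151 151 142] px [335. 195.  66. 218.] mean [ 0.5692 -0.1087] axis deg 87.4 ends [ 0.5659 -0.1817] [ 0.5728 -0.0323] len 0.149
mask 0.79 [ 84  39 107] px [340. 415. 113.  36.] mean [0.5719 0.062 ] axis deg 174.5 ends [0.6187 0.0575] [0.5307 0.0659] len 0.088
mask 0.75 [147 146 137] px [250. 199.  66. 204.] mean [ 0.6245 -0.1072] axis deg 87.2 ends [ 0.621  -0.1788] [ 0.6278 -0.0386] len 0.14
mask 0.31 [169 171 172] px [332.  65. 244.  32.] mean [ 0.5645 -0.1951] axis deg 177.4 ends [ 0.6411 -0.1985] [ 0.489  -0.1916] len 0.152
cart_a 0.91 [256. 228.] [ 0.6238 -0.0937  0.055 ]
cart_a 0.88 [335. 220.] [ 0.5692 -0.0966  0.055 ]
cart_a 0.6 [352. 414.] [0.5644 0.0606 0.055 ]
cart_a 0.22 [245.  97.] [ 0.6213 -0.1793  0.055 ]
nozzle_a 0.79 [257. 315.] [ 0.6299 -0.0281  0.055 ]
nozzle_a 0.74 [280. 411.] [0.6212 0.0549 0.055 ]
nozzle_a 0.59 [334. 306.] [ 0.5733 -0.0328  0.055 ]
row [ 0.002 -0.002  1.527] [-2.301  0.401 -0.033] tcp [ 0.5686 -0.094   0.213 ] yaw 176.7
```

```bash
python3 -m inch '[[0,0,0.17,-0.2,0.04,-0.03,0.5],[0,0,0.34,-0.4,0.08,-0.03,0.45],[0,0,0.51,-0.6,0.12,-0.03,0.45],[0,0,0.68,-0.8,0.16,-0.03,0.45],[0,0,0.85,-1,0.2,-0.03,0.45]]'
python3 - <<'E'
from h import *
to([.515,.37,.22],85.1)
E
```

```text
t: 23.78
tcp_pos: [0.54, 0.109, 0.2196]
eef_rot: [-0.001, -0.304, 0.953, 0.0]
contact_force: [-0.1, -0.5, -0.2]
width: 0.0469
row [ 0.    -0.001  0.671] [-0.653  1.136 -0.002] tcp [0.54   0.109  0.2196] yaw 125.4
```

```bash
python3 -m inch '[[0,0,0.17,-0.13,0.2,0,0.45],[0,0,0.34,-0.27,0.4,0,0.45],[0,0,0.51,-0.4,0.6,0,0.45],[0,0,0.671,-0.53,0.8,0,0.45],[0,0,0.671,-0.653,1,0,0.45]]'
python3 -m inch '[[0,0,0,0,0,0,0.45],[0,0,0,0,0,0,0.45]]'
python3 - <<'E'
from h import *
carts(); to([.528,.3857,.03],85.1)
E
```

```text
t: 24.4
tcp_pos: [0.5294, 0.3479, 0.2195]
eef_rot: [-0.001, 0.041, 0.999, -0.0]
contact_force: [0.3, -0.5, 0.5]
width: 0.047
t: 24.65
tcp_pos: [0.5297, 0.3462, 0.2197]
eef_rot: [-0.001, 0.039, 0.999, -0.001]
contact_force: [0.7, -0.5, -1.4]
width: 0.0468
mask 0.91 [72 37 80] px [ 34. 256.  53. 178.] mean [0.5562 0.1   ] axis deg 170.8 ends [0.6285 0.0884] [0.4802 0.1123] len 0.15
mask 0.64 [148 145 135] px [386. 184.  54. 195.] mean [0.5172 0.3872] axis deg 176.1 ends [0.5909 0.3821] [0.4432 0.3922] len 0.148
cart_a 0.83 [ 40. 272.] [0.5646 0.1002 0.012 ]
cart_a 0.75 [385. 204.] [0.5292 0.3868 0.012 ]
cart_a 0.55 [180. 450.] [0.7508 0.184  0.012 ]
nozzle_a 0.93 [ 51. 345.] [0.6317 0.0909 0.012 ]
nozzle_a 0.81 [382. 278.] [0.5914 0.382  0.012 ]
plunger_a_end 0.67 [384.  89.] [0.4439 0.3897 0.012 ]
row [0.    0.    0.005] [0.027 0.199 0.955] tcp [0.5302 0.3456 0.2209] yaw 85.4
```

```bash
python3 -m inch '[[0,0,0,0.022,0.202,0.3,0.45],[0,0,0,0.022,0.202,0.6,0.45],[0,0,0,0.022,0.202,0.8,0.45],[0,0,0,0.022,0.202,0.955,0.45],[0,0,0,0.022,0.202,0.955,0.45]]' 40
python3 -m inch '[[0,0,0,0,0,0,0.7],[0,0,0,0,0,0,0.9],[0,0,0,0,0,0,0.9],[0,0,0,0,0,0,0.9],[0,0,0,0,0,-0.1,0.9]]' 40
python3 -m inch '[[0,0,0,0,0,-0.25,0.9],[0,0,0,0,0,-0.5,0.9],[0,0,0,0,0,-0.8,0.9],[0,0,0,0,0,-0.8,0.9]]' 40
python3 - <<'E'
from h import *
to([.5143,-.0901,.21],176.8)
E
```

```text
t: 25.52
tcp_pos: [0.5276, 0.3855, 0.0272]
eef_rot: [-0.002, 0.04, 0.999, -0.001]
contact_force: [-0.0, -0.5, 0.3]
width: 0.047
t: 26.15
tcp_pos: [0.5283, 0.3867, 0.0498]
eef_rot: [-0.001, 0.04, 0.999, -0.0]
contact_force: [0.3, -0.2, -1.1]
width: 0.0219
t: 26.65
tcp_pos: [0.53, 0.3881, 0.2174]
eef_rot: [0.004, 0.04, 0.999, 0.003]
contact_force: [0.3, 0.3, -0.7]
width: 0.0221
row [-1.000e-03  1.100e-02 -1.522e+00] [-0.111 -2.39   0.022] tcp [0.53   0.3881 0.2174] yaw 85.5
```

```bash
python3 -m inch '[[0,0,-0.17,0,-0.2,0,0.9],[0,0,-0.34,0,-0.4,0,0.9],[0,0,-0.51,0,-0.6,0,0.9],[0,0,-0.68,0,-0.8,0,0.9],[0,0,-0.85,0,-1,0,0.9]]' 40
python3 - <<'E'
from h import *
to([.5143,-.0901,.21],176.8)
E
```

```text
t: 27.28
tcp_pos: [0.5124, 0.1864, 0.21]
eef_rot: [0.0, -0.397, 0.918, 0.0]
contact_force: [0.3, 0.6, -0.3]
width: 0.0223
row [-0.     0.    -0.667] [ 1.001 -0.953 -0.   ] tcp [0.5124 0.1864 0.21  ] yaw 136.8
```

```bash
python3 -m inch '[[0,0,-0.13,0.2,-0.19,0,0.9],[0,0,-0.27,0.4,-0.38,0,0.9],[0,0,-0.4,0.6,-0.57,0,0.9],[0,0,-0.54,0.8,-0.76,0,0.9],[0,0,-0.667,1,-0.953,0,0.9]]' 40
python3 -m inch '[[0,0,0,0,0,0,0.9],[0,0,0,0,0,0,0.9]]' 40
python3 - <<'E'
from h import *
look("wrist",[("cart_a",.192),("plunger_a_end",.192)],3,"w6")
print(arm.observe()["width"])
to([.5143,-.0901,.0745],176.8)
E
```

```text
t: 27.9
tcp_pos: [0.5128, -0.0902, 0.2101]
eef_rot: [0.0, -0.687, 0.727, -0.0]
contact_force: [0.9, -0.2, -0.1]
width: 0.0224
t: 28.15
tcp_pos: [0.5131, -0.0884, 0.2098]
eef_rot: [0.0, -0.684, 0.729, 0.0]
contact_force: [-0.4, 0.3, -0.3]
width: 0.0225
cart_a 0.78 [249. 217.] [ 0.5388 -0.1282  0.192 ]
cart_a 0.73 [169. 225.] [ 0.5658 -0.1273  0.192 ]
cart_a 0.7 [288. 417.] [ 0.533  -0.0494  0.192 ]
plunger_a_end 0.89 [330.  61.] [ 0.509  -0.1746  0.192 ]
0.022433179535885587
row [-0.     0.    -0.004] [ 0.013 -0.006  0.677] tcp [ 0.5133 -0.0874  0.2098] yaw 176.5
```

View pics/w6.png

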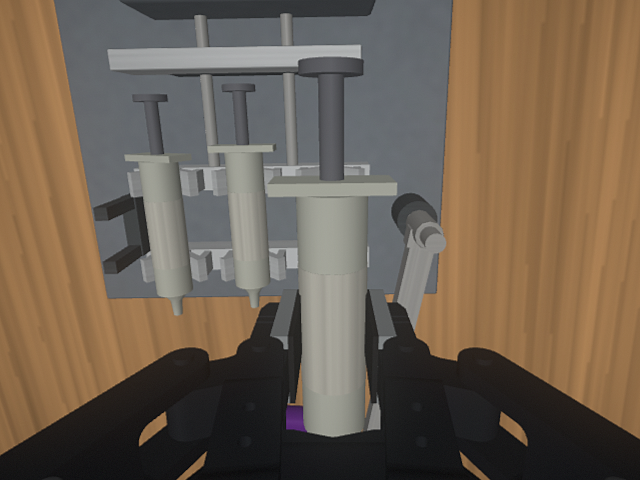

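The third cartridge is held straight over slot_1, and the other two lie in their cradles (165,240 and 250,225). Lowering it in.

```bash
python3 -m inch '[[0,0,-0.004,0.01,-0.006,0.2,0.9],[0,0,-0.004,0.01,-0.006,0.4,0.9],[0,0,-0.004,0.01,-0.006,0.54,0.9],[0,0,-0.004,0.01,-0.006,0.62,0.9],[0,0,-0.004,0.01,-0.006,0.65,0.9]]' 40
python3 -m inch '[[0,0,0,0,0,0.015,0.9],[0,0,0,0,0,0.027,0.9],[0,0,0,0,0,0.027,0.9]]' 40
python3 -m inch '[[0,0,0,0,0,0,0.7],[0,0,0,0,0,0,0.66],[0,0,0,0,0,0,0.66],[0,0,0,0,0,0,0.62]]' 40
python3 -m inch '[[0,0,0,0,0,-0.1,0.62],[0,0,0,0,0,-0.3,0.62],[0,0,0,0,0,-0.6,0.62],[0,0,0,0,0,-0.9,0.62],[0,0,0,0,0,-0.9,0.62]]' 40
python3 - <<'E'
from h import *
carts(z=.055,name="w7")
P=np.array([.4545,-.0848]);look("wrist",[("clamp_knob",.097),("clamp_pivot",.066)],2); to([.505,.130,.25],166.8)
E
```

```text
t: 28.92
tcp_pos: [0.5143, -0.09, 0.0793]
eef_rot: [-0.0, -0.687, 0.727, 0.0]
contact_force: [0.4, -0.2, 0.0]
width: 0.0222
t: 29.3
tcp_pos: [0.5149, -0.0906, 0.0755]
eef_rot: [0.001, -0.687, 0.727, -0.001]
contact_force: [-1.9, 1.3, 4.3]
width: 0.0221
t: 29.8
tcp_pos: [0.5144, -0.0906, 0.0742]
eef_rot: [-0.0, -0.687, 0.727, 0.0]
contact_force: [-0.8, -0.6, -0.6]
width: 0.0327
t: 30.42
tcp_pos: [0.5158, -0.0909, 0.2594]
eef_rot: [0.002, -0.687, 0.727, -0.003]
contact_force: [0.2, -0.1, -1.0]
width: 0.0326
mask 0.88 [148 149 139] px [263. 187.  56. 190.] mean [ 0.5693 -0.1081] axis deg 87.3 ends [ 0.5658 -0.1815] [ 0.5729 -0.0332] len 0.148
mask 0.85 [ 87  42 107] px [320. 390.  83.  49.] mean [0.541  0.0703] axis deg 171.3 ends [0.5732 0.0654] [0.5017 0.0763] len 0.072
mask 0.79 [151 152 142] px [336. 188.  54. 196.] mean [ 0.5145 -0.1035] axis deg 87.4 ends [ 0.5112 -0.1777] [ 0.5178 -0.0293] len 0.148
mask 0.69 [104 108 112] px [271. 217. 343. 434.] mean [ 0.5518 -0.1506] axis deg 147.1 ends [ 0.6792 -0.2329] [ 0.3879 -0.0447] len 0.347
mask 0.68 [144 143 134] px [190. 194.  51. 190.] mean [ 0.6245 -0.1055] axis deg 87.1 ends [ 0.6209 -0.179 ] [ 0.6283 -0.0299] len 0.149
mask 0.32 [88 89 92] px [260. 118.  30.  56.] mean [ 0.5666 -0.166 ] axis deg 87.9 ends [ 0.5661 -0.1816] [ 0.5674 -0.1451] len 0.036
cart_a 0.95 [340. 207.] [ 0.5123 -0.0928  0.055 ]
cart_a 0.86 [267. 206.] [ 0.5689 -0.0968  0.055 ]
cart_a 0.84 [198. 212.] [ 0.6236 -0.0953  0.055 ]
cart_a 0.74 [299. 383.] [0.5568 0.0636 0.055 ]
cart_a 0.49 [334.  94.] [ 0.5118 -0.1769  0.055 ]
nozzle_a 0.68 [341. 285.] [ 0.5148 -0.0272  0.055 ]
nozzle_a 0.56 [271. 284.] [ 0.572  -0.0316  0.055 ]
plunger_a_end 0.88 [331.  97.] [ 0.5143 -0.1751  0.055 ]
clamp_pivot 0.62 [411. 216.] [ 0.4558 -0.0863  0.066 ]
row [0.002 0.    0.165] [-1.098  0.108  0.016] tcp [ 0.514  -0.0906  0.2532] yaw 176.7
```

View pics/w7.png

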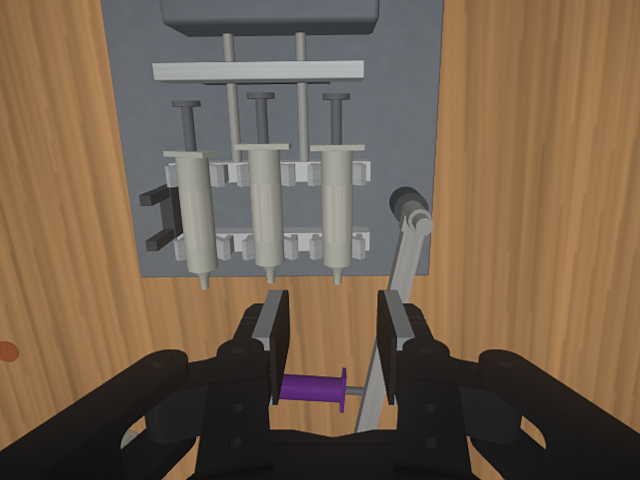

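All three lie in their cradles (198/265/337, ~210), wings behind the rear V's. Back to the bar.

```bash
python3 -m inch '[[0,0,0.165,-0.3,0.05,0,0.5],[0,0,0.165,-0.6,0.1,0,0.5],[0,0,0.165,-0.8,0.108,0,0.5],[0,0,0.165,-1,0.108,0,0.5],[0,0,0.165,-1,0.108,0,0.5]]'
python3 - <<'E'
from h import *
look("wrist",[("clamp_knob",.097)],2); to([.505,.130,.107],166.8)
E
```

```text
t: 31.45
tcp_pos: [0.5039, 0.1124, 0.2535]
eef_rot: [-0.0, -0.623, 0.783, 0.0]
contact_force: [0.1, -0.3, 0.2]
width: 0.0431
clamp_knob 0.85 [336. 249.] [0.506  0.1293 0.097 ]
row [ 0.001 -0.001  0.001] [-0.097  0.017  0.734] tcp [0.504  0.1104 0.2538] yaw 166.9
```

```bash
python3 -m inch '[[0,0,0,-0.097,0.015,0.25,0.5],[0,0,0,-0.097,0.015,0.5,0.5],[0,0,0,-0.097,0.015,0.65,0.5],[0,0,0,-0.097,0.015,0.734,0.5],[0,0,0,-0.097,0.015,0.734,0.5]]' 80
python3 -m inch '[[0,0,0,0,0,0,1],[0,0,0,0,0,0,1],[0,0,0,0,0,0,1],[0,0,0,0,0,0,1],[0,0,0,0,0,0,1]]' 80
python3 -m inch '[[0,0,0,0,0,-0.06,1],[0,0,0,0,0,-0.12,1],[0,0,0,0,0,-0.18,1],[0,0,0,0,0,-0.18,1]]' 80
python3 - <<'E'
from h import *
s=arm.observe(); print(s['contact_force'],s['width']); to([.505,.130,.143],166.8)
E
```

```text
t: 32.17
tcp_pos: [0.5055, 0.1291, 0.107]
eef_rot: [-0.001, -0.621, 0.784, 0.0]
contact_force: [-1.2, 0.7, 0.9]
width: 0.0429
t: 32.8
tcp_pos: [0.5061, 0.1302, 0.1079]
eef_rot: [0.001, -0.621, 0.783, -0.0]
contact_force: [0.5, 4.2, 3.6]
width: 0.0127
t: 33.3
tcp_pos: [0.5054, 0.1289, 0.144]
eef_rot: [-0.001, -0.621, 0.784, -0.0]
contact_force: [-1.3, -5.2, -6.8]
width: 0.0129
[-1.28448288 -5.20257539 -6.7941312 ] 0.012904620567615757
row [ 0.001 -0.002 -0.001] [-0.005  0.003  0.005] tcp [0.5054 0.1289 0.144 ] yaw 166.8
```

```bash
python3 -m inch '[[0,0,0.133,0.011,-0.154,0,1],[0,0,0.267,0.043,-0.304,0,1],[0,0,0.4,0.095,-0.449,0,1],[0,0,0.533,0.168,-0.585,0,1],[0,0,0.667,0.258,-0.709,0,1]]' 80
python3 - <<'E'
from h import *
s=arm.observe(); print(s['contact_force'],s['width']); 
P=np.array([.4545,-.0848]);
for a in (36.8,): print(P+.2206*np.array([np.cos(np.radians(a)),np.sin(np.radians(a))]))
p,d,K,C=look("wrist",[("clamp_knob",.13)],1)
p,d,K,C=look("top",[("clamp_knob",.13)],1)
E
```

```text
t: 33.92
tcp_pos: [0.6312, 0.0457, 0.1423]
eef_rot: [-0.003, -0.313, 0.95, -0.0]
contact_force: [-9.2, -6.2, -8.4]
width: 0.0127
[-9.20592812 -6.2072529  -8.44736962] 0.012696243388265369
[0.63114134 0.04734461]
clamp_knob 0.71 [332. 324.] [0.6302 0.0441 0.13  ]
```

```bash
python3 -m inch '[[0,0,0.133,0.011,-0.154,0,1],[0,0,0.267,0.043,-0.304,0,1],[0,0,0.4,0.095,-0.449,0,1],[0,0,0.533,0.168,-0.585,0,1],[0,0,0.667,0.258,-0.709,0,1]]' 80
python3 -m inch '[[0,0,0,0,0,0,1],[0,0,0,0,0,0,1]]' 80
python3 - <<'E'
from h import *
s=arm.observe(); print(s['contact_force'],s['width']); to([.6744,-.0971,.115],86.8)
p,d,K,C=look("wrist",[("clamp_knob",.13)],1,"w8")
E
```

```text
t: 34.75
tcp_pos: [0.6739, -0.0982, 0.142]
eef_rot: [-0.003, 0.03, 1.0, 0.0]
contact_force: [-10.1, 1.5, -7.3]
width: 0.0127
t: 35.0
tcp_pos: [0.6738, -0.0975, 0.1421]
eef_rot: [-0.003, 0.029, 1.0, 0.0]
contact_force: [-7.2, 0.8, -8.0]
width: 0.0123
[-7.22840297  0.75173894 -7.9645998 ] 0.012330394984514659
row [ 0.001 -0.005 -0.001] [-0.003  0.002  0.136] tcp [ 0.6738 -0.0975  0.1421] yaw 86.7
clamp_knob 0.8 [334. 323.] [ 0.6721 -0.097   0.13  ]
```

View pics/w8.png

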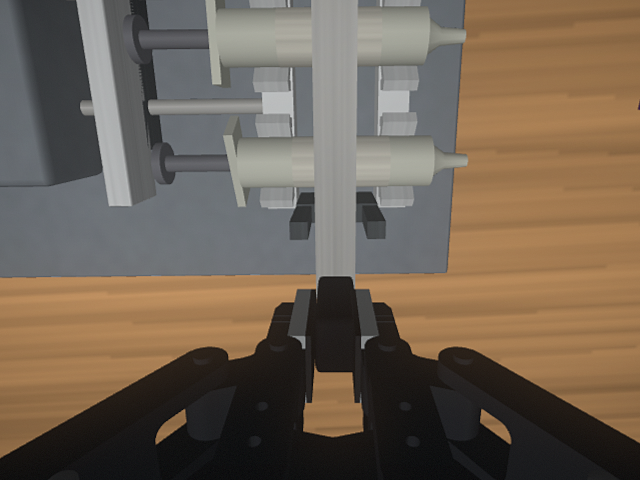

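The bar is centred over the catch, between the prongs at (302,215) and (372,215). Letting it down.

```bash
python3 -m inch '[[0,0,0,0,0,0.04,1],[0,0,0,0,0,0.08,1],[0,0,0,0,0,0.11,1],[0,0,0,0,0,0.13,1],[0,0,0,0,0,0.136,1]]' 80
python3 -m inch '[[0,0,0,0,0,0,1],[0,0,0,0,0,0,1],[0,0,0,0,0,0,0.8],[0,0,0,0,0,0,0.55],[0,0,0,0,0,0,0.55]]' 80
python3 -m inch '[[0,0,0,0,0,0,0.5],[0,0,0,0,0,-0.3,0.5],[0,0,0,0,0,-0.6,0.5],[0,0,0,0,0,-0.85,0.5],[0,0,0,0,0,-0.85,0.5]]'
python3 - <<'E'
from h import *
p,d,K,C=look("wrist",[("clamp_knob",.105)],1)
for r in spotter.masks_of("wrist","clamp_knob")[:1]: pass
# bar top height along its length
v,u=np.mgrid[0:480,0:640]; z=d
W=np.stack([(u-K[0,2])/K[0,0]*z,(v-K[1,2])/K[1,1]*z,z],-1)@C[:3,:3].T+C[:3,3]
P=np.array([.4545,-.0848]);ex=np.array([.9984,-.0558]);ey=np.array([.0558,.9984])
a=(W[...,:2]-P)@ex; b=(W[...,:2]-P)@ey
for lo in (.08,.12,.15,.19):
    m=(z>0)&(a>lo)&(a<lo+.015)&(abs(b)<.03)&(W[...,2]>.072)&(W[...,2]<.1)
    if m.sum(): print(lo,m.sum(),"z",np.median(W[...,2][m]).round(4),"y",b[m].min().round(4),b[m].max().round(4))
save("w9",p); to([.56,-.2,.25],86.8)
E
```

```text
t: 35.72
tcp_pos: [0.6749, -0.0971, 0.1189]
eef_rot: [-0.0, 0.028, 1.0, -0.0]
contact_force: [-11.2, 1.6, 15.6]
width: 0.0127
t: 36.35
tcp_pos: [0.6759, -0.0972, 0.1163]
eef_rot: [0.0, 0.028, 1.0, -0.0]
contact_force: [0.2, 0.1, -0.6]
width: 0.0383
t: 36.98
tcp_pos: [0.6766, -0.0973, 0.2915]
eef_rot: [0.004, 0.028, 1.0, -0.0]
contact_force: [0.9, 0.1, -0.6]
width: 0.0427
clamp_knob 0.92 [332. 212.] [ 0.6767 -0.0983  0.105 ]
0.08 544 z 0.0805 y -0.0082 0.0075
0.12 475 z 0.0804 y -0.0078 0.0077
0.15 435 z 0.0805 y -0.0072 0.008
0.19 671 z 0.0811 y -0.02 0.022
row [ 0.    -0.001 -0.   ] [ 0.548 -0.546  0.176] tcp [ 0.6757 -0.0972  0.285 ] yaw 86.8
```

The bar is level with its top at 80.5 mm, which means a lift of about 7.5 mm. Now the crank.

```bash
python3 -m inch '[[0,0,0,0.2,-0.2,0,0.5],[0,0,0,0.4,-0.45,0.05,0.5],[0,0,0,0.6,-0.7,0.1,0.5],[0,0,0,0.735,-0.832,0.17,0.5],[0,0,0,0.735,-0.832,0.17,0.5]]'
python3 -m inch '[[0,0,0,0,0,0,0.5],[0,0,0,0,0,0,0.5]]'
python3 - <<'E'
from h import *
p,d,K,C=look("wrist",[("crank_axis",.075),("crank_handle",.119),("crank_handle",.098),("clamp_knob",.105)],2,"w10")
v,u=np.mgrid[0:480,0:640]; z=d
W=np.stack([(u-K[0,2])/K[0,0]*z,(v-K[1,2])/K[1,1]*z,z],-1)@C[:3,:3].T+C[:3,3]
m=(z>0)&(W[...,2]>.112)&(W[...,2]<.125)&(abs(W[...,0]-.53)<.06)&(abs(W[...,1]+.254)<.06)
q=W[m]; print("top of handle",len(q),q.min(0),q.max(0)); to([.5,-.25,.2],86.8)
E
```

```text
t: 37.75
tcp_pos: [0.5167, -0.2564, 0.2497]
eef_rot: [-0.002, 0.03, 1.0, 0.001]
contact_force: [0.5, 0.7, -0.9]
width: 0.0427
t: 38.0
tcp_pos: [0.5202, -0.2543, 0.252]
eef_rot: [-0.0, 0.028, 1.0, 0.0]
contact_force: [-0.3, 0.1, 0.3]
width: 0.0429
crank_axis 0.74 [332. 220.] [ 0.5222 -0.2554  0.075 ]
crank_axis 0.25 [614. 260.] [ 0.5646 -0.048   0.075 ]
crank_handle 0.81 [315. 280.] [ 0.5508 -0.2677  0.119 ]
crank_handle 0.81 [315. 280.] [ 0.5592 -0.2691  0.098 ]
clamp_knob 0.66 [553. 418.] [ 0.676 -0.098  0.105]
clamp_knob 0.52 [432. 324.] [ 0.5934 -0.1894  0.105 ]
top of handle 610 [ 0.54937763 -0.27871091  0.11204758] [ 0.56728333 -0.26096217  0.12071627]
row [ 0. -0.  0.] [0.101 0.018 0.261] tcp [ 0.52   -0.2546  0.2522] yaw 86.8
```

View pics/w10.png

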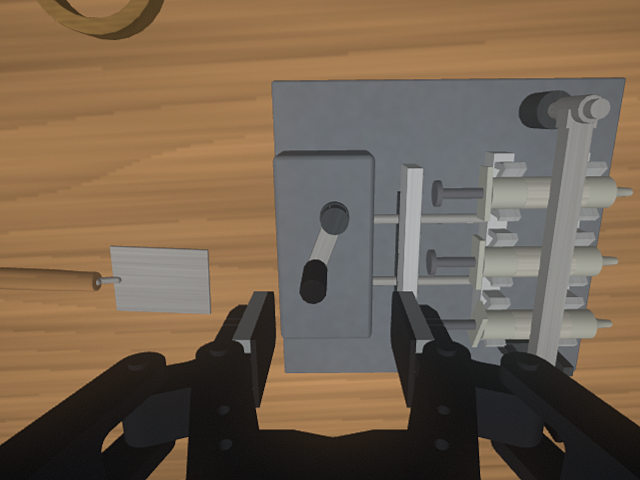

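```bash
python3 - <<'E'
from h import *
to([.5583,-.2698,.108],86.8)
for p0 in (199.1,319.1,79.1):
    k=np.radians(p0+24*np.arange(6)); 
    print([[round(.2*(np.cos(a)-np.cos(k[0])),3),round(.2*(np.sin(a)-np.sin(k[0])),3)] for a in k[1:]])
E
cat >> h.py <<'E'
def pusher():
    p,d,K,C=cam("top")
    P=np.array([.4545,-.0848]);ex=np.array([.9984,-.0558]);ey=np.array([.0558,.9984]);S=P+ex*.115
    v,u=np.mgrid[0:480,0:640]; z=d
    W=np.stack([(u-K[0,2])/K[0,0]*z,(v-K[1,2])/K[1,1]*z,z],-1)@C[:3,:3].T+C[:3,3]
    a=(W[...,:2]-S)@ex; b=(W[...,:2]-S)@ey
    m=(z>0)&(abs(W[...,2]-.06)<.008)&(((a>.045)&(a<.073))|((a>-.073)&(a<-.06)))&(b>-.125)&(b<-.04)
    g=p.astype(int).sum(-1)
    print("plate pts",m.sum(),"y pct",np.percentile(b[m],[2,50,98]).round(4))
E
python3 -c "
from h import *; pusher()"
```

```text
row [ 0. -0.  0.] [-0.195 -0.065  0.721] tcp [ 0.52   -0.2546  0.2522] yaw 86.8
[[np.float64(0.043), np.float64(-0.071)], [np.float64(0.111), np.float64(-0.119)], [np.float64(0.193), np.float64(-0.135)], [np.float64(0.274), np.float64(-0.116)], [np.float64(0.34), np.float64(-0.066)]]
[[np.float64(0.04), np.float64(0.073)], [np.float64(0.047), np.float64(0.156)], [np.float64(0.02), np.float64(0.234)], [np.float64(-0.037), np.float64(0.295)], [np.float64(-0.113), np.float64(0.327)]]
[[np.float64(-0.083), np.float64(-0.002)], [np.float64(-0.158), np.float64(-0.037)], [np.float64(-0.213), np.float64(-0.1)], [np.float64(-0.237), np.float64(-0.179)], [np.float64(-0.227), np.float64(-0.262)]]
plate pts 239 y pct [-0.1091 -0.083  -0.041 ]
```

```bash
python3 -m inch '[[0,0,0,-0.1,-0.03,0.15,0.5],[0,0,0,-0.195,-0.065,0.4,0.5],[0,0,0,-0.195,-0.065,0.6,0.5],[0,0,0,-0.195,-0.065,0.721,0.5],[0,0,0,-0.195,-0.065,0.721,0.5]]' 40
python3 -m inch '[[0,0,0,0,0,0,0.7],[0,0,0,0,0,0,0.95],[0,0,0,0,0,0,0.95],[0,0,0,0,0,0,0.95]]' 40
python3 -m inch '[[0,0,0,0.043,-0.071,0,0.95],[0,0,0,0.111,-0.119,0,0.95],[0,0,0,0.193,-0.135,0,0.95],[0,0,0,0.274,-0.116,0,0.95],[0,0,0,0.34,-0.066,0,0.95]]' 40
python3 -c "
from h import *; s=arm.observe(); print(s['contact_force'],s['torque'],s['width'],s['tcp_pos'])"
```

```text
t: 38.92
tcp_pos: [0.5568, -0.2696, 0.106]
eef_rot: [-0.002, 0.028, 1.0, 0.001]
contact_force: [-0.7, -0.2, 0.3]
width: 0.0427
t: 39.42
tcp_pos: [0.5585, -0.2705, 0.1099]
eef_rot: [0.001, 0.028, 1.0, -0.001]
contact_force: [-0.1, 1.4, 6.8]
width: 0.0171
t: 40.05
tcp_pos: [0.4906, -0.279, 0.1098]
eef_rot: [0.003, 0.028, 1.0, 0.001]
contact_force: [13.9, 9.2, 2.9]
width: 0.017
[13.87685771  9.15815476  2.86636098] [ 1.92645435 -2.81572401  0.03267053] 0.0169956801514595 [ 0.49058863 -0.27896187  0.10983552]
```

```bash
python3 -m inch '[[0,0,0,0.04,0.073,0,0.95],[0,0,0,0.047,0.156,0,0.95],[0,0,0,0.02,0.234,0,0.95],[0,0,0,-0.037,0.295,0,0.95],[0,0,0,-0.113,0.327,0,0.95]]' 40
python3 -m inch '[[0,0,0,-0.083,-0.002,0,0.95],[0,0,0,-0.158,-0.037,0,0.95],[0,0,0,-0.213,-0.1,0,0.95],[0,0,0,-0.237,-0.179,0,0.95],[0,0,0,-0.227,-0.262,0,0.95]]' 40
python3 - <<'E'
from h import *
p,d,K,C=cam("scene"); save("s2",cv2.resize(p[200:350,180:380],None,fx=3.5,fy=3.5))
E
```

```text
t: 40.67
tcp_pos: [0.5154, -0.214, 0.1098]
eef_rot: [0.0, 0.028, 1.0, 0.001]
contact_force: [-1.9, 2.0, 11.3]
width: 0.0169
t: 41.3
tcp_pos: [0.5589, -0.2704, 0.1097]
eef_rot: [0.001, 0.028, 1.0, -0.0]
contact_force: [-5.6, 4.4, 10.7]
width: 0.0166
```

View pics/s2.png

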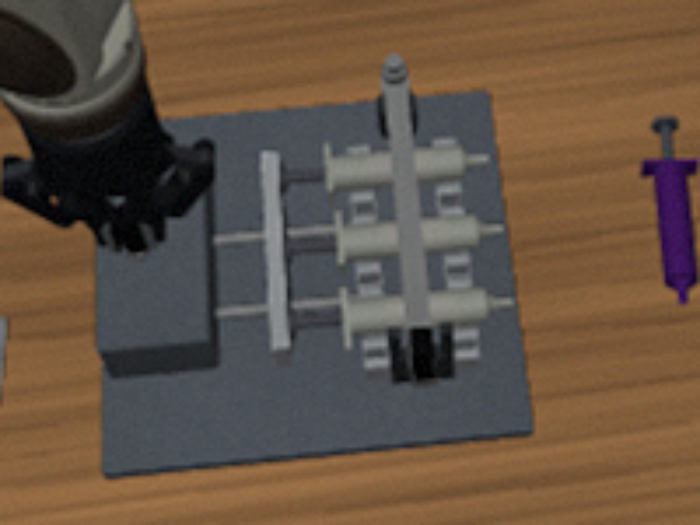

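One turn moved the pusher plate up to the plunger heads at (290,250). The bar sits between the prongs (420,350). Second turn.

```bash
python3 -m inch '[[0,0,0,0.043,-0.071,0,0.95],[0,0,0,0.111,-0.119,0,0.95],[0,0,0,0.193,-0.135,0,0.95],[0,0,0,0.274,-0.116,0,0.95],[0,0,0,0.34,-0.066,0,0.95]]' 40
python3 -m inch '[[0,0,0,0.04,0.073,0,0.95],[0,0,0,0.047,0.156,0,0.95],[0,0,0,0.02,0.234,0,0.95],[0,0,0,-0.037,0.295,0,0.95],[0,0,0,-0.113,0.327,0,0.95]]' 40
python3 -m inch '[[0,0,0,-0.083,-0.002,0,0.95],[0,0,0,-0.158,-0.037,0,0.95],[0,0,0,-0.213,-0.1,0,0.95],[0,0,0,-0.237,-0.179,0,0.95],[0,0,0,-0.227,-0.262,0,0.95]]' 40
python3 - <<'E'
from h import *
print(arm.observe()['contact_force'])
p,d,K,C=cam("scene"); save("s3",cv2.resize(p[200:350,180:380],None,fx=3.5,fy=3.5))
r=spotter.tip_of("scene","cart_a")
S=np.array([.5693,-.0912]);ex=np.array([.9984,-.0558]);ey=np.array([.0558,.9984])
# pusher face: brightness profile along lines parallel to press y at z=.06
for a in (-.068,-.03,.03,.068):
    prof=[]
    for b in np.arange(-.125,-.03,.001):
        q=proj(np.append(S+ex*a+ey*b,.06),K,C); prof.append(cv2.getRectSubPix(p,(1,1),tuple(map(float,q))).sum())
    prof=np.array(prof,float); i=np.where(prof>430)[0]; print(a,(-125+i).tolist()[:30],prof[::6].astype(int))
E
```

```text
t: 41.98
tcp_pos: [0.4906, -0.2789, 0.1097]
eef_rot: [0.002, 0.028, 1.0, 0.0]
contact_force: [13.5, 8.9, 5.4]
width: 0.0172
t: 42.6
tcp_pos: [0.5153, -0.2141, 0.1098]
eef_rot: [0.0, 0.028, 1.0, 0.001]
contact_force: [-2.7, 2.4, 12.2]
width: 0.0172
t: 43.22
tcp_pos: [0.5588, -0.2706, 0.1097]
eef_rot: [0.001, 0.028, 1.0, -0.0]
contact_force: [-7.8, 6.0, 11.6]
width: 0.0168
[-7.83975875  5.95575132 11.57995306]
-0.068 [-82, -81, -80] [247 239 242 239 245 239 243 374 429 264 242 237 370 252 288 351]
-0.03 [-81, -80, -78, -77, -76] [246 236 241 234 237 245 234 349 434 230 251 249 236 252 270 338]
0.03 [-81, -75, -74] [241 234 243 241 237 241 237 355 420 252 248 237 235 229 233 200]
0.068 [-80, -74] [229 234 240 239 249 243 238 292 417 286 237 237 238 232 359 230]
```

```bash
python3 -m inch '[[0,0,0,0.043,-0.071,0,0.95],[0,0,0,0.111,-0.119,0,0.95],[0,0,0,0.193,-0.135,0,0.95],[0,0,0,0.274,-0.116,0,0.95],[0,0,0,0.34,-0.066,0,0.95]]' 40
python3 -m inch '[[0,0,0,0.04,0.073,0,0.95],[0,0,0,0.047,0.156,0,0.95],[0,0,0,0.02,0.234,0,0.95],[0,0,0,-0.037,0.295,0,0.95],[0,0,0,-0.113,0.327,0,0.95]]' 40
python3 -m inch '[[0,0,0,-0.083,-0.002,0,0.95],[0,0,0,-0.158,-0.037,0,0.95],[0,0,0,-0.158,-0.037,0,0.95]]' 40
python3 - <<'E'
for p0 in (127.1,):
    import numpy as np
    k=np.radians(p0+8*np.arange(12)); 
    print([[float(round(.2*(np.cos(a)-np.cos(k[0])),3)),float(round(.2*(np.sin(a)-np.sin(k[0])),3))] for a in k[1:]])
E
```

```text
t: 43.95
tcp_pos: [0.4907, -0.2791, 0.1098]
eef_rot: [0.003, 0.028, 1.0, 0.001]
contact_force: [14.4, 8.9, 5.3]
width: 0.017
t: 44.58
tcp_pos: [0.5152, -0.2142, 0.1098]
eef_rot: [-0.0, 0.028, 1.0, 0.001]
contact_force: [-2.2, 4.0, 11.7]
width: 0.017
t: 44.95
tcp_pos: [0.5492, -0.2243, 0.1099]
eef_rot: [0.003, 0.027, 1.0, 0.0]
contact_force: [7.7, 6.9, 8.3]
width: 0.0168
[[-0.021, -0.018], [-0.039, -0.039], [-0.054, -0.063], [-0.066, -0.088], [-0.074, -0.115], [-0.079, -0.142], [-0.079, -0.17], [-0.076, -0.198], [-0.068, -0.225], [-0.057, -0.251], [-0.043, -0.275]]
```

```bash
python3 -m inch '[[0,0,0,-0.021,-0.018,0,0.95],[0,0,0,-0.039,-0.039,0,0.95],[0,0,0,-0.039,-0.039,0,0.95]]' 40
python3 -m inch '[[0,0,0,-0.015,-0.024,0,0.95],[0,0,0,-0.015,-0.024,0,0.95]]' 40
python3 -m inch '[[0,0,0,-0.012,-0.025,0,0.95],[0,0,0,-0.012,-0.025,0,0.95]]' 40
```

```text
t: 45.32
tcp_pos: [0.5561, -0.2328, 0.11]
eef_rot: [0.003, 0.028, 1.0, 0.0]
contact_force: [8.1, 3.8, 6.7]
width: 0.0169
t: 45.58
tcp_pos: [0.5588, -0.238, 0.11]
eef_rot: [0.003, 0.028, 1.0, -0.0]
contact_force: [8.3, 2.5, 6.9]
width: 0.017
t: 45.82
tcp_pos: [0.5607, -0.2434, 0.11]
eef_rot: [0.002, 0.028, 1.0, -0.0]
contact_force: [7.0, 1.0, 7.5]
width: 0.0171
```

```bash
python3 -m inch '[[0,0,0,-0.008,-0.027,0,0.95],[0,0,0,-0.008,-0.027,0,0.95]]' 40
python3 -m inch '[[0,0,0,-0.005,-0.027,0,0.95],[0,0,0,-0.005,-0.027,0,0.95]]' 40
python3 -m inch '[[0,0,0,0,-0.028,0,0.95],[0,0,0,0,-0.028,0,0.95]]' 40
```

```text
t: 46.08
tcp_pos: [0.5618, -0.2491, 0.1099]
eef_rot: [0.002, 0.028, 1.0, -0.001]
contact_force: [5.6, -0.4, 6.8]
width: 0.0169
t: 46.32
tcp_pos: [0.5621, -0.2547, 0.1099]
eef_rot: [0.002, 0.028, 1.0, -0.001]
contact_force: [3.7, -0.7, 7.4]
width: 0.017
t: 46.58
tcp_pos: [0.5621, -0.2565, 0.1098]
eef_rot: [0.002, 0.027, 1.0, 0.003]
contact_force: [5.5, 19.8, 11.2]
width: 0.0167
```

The end stop is felt (force up 20 N). Relax, let go and rise.

```bash
python3 -m inch '[[0,0,0,0,0.018,0,0.95],[0,0,0,0,0.018,0,0.9],[0,0,0,0,0.018,0,0.6],[0,0,0,0,0.018,0,0.5],[0,0,0,0,0.018,0,0.5]]' 40
python3 -m inch '[[0,0,0,0,0,-0.2,0.5],[0,0,0,0,0,-0.5,0.5],[0,0,0,0,0,-0.8,0.5],[0,0,0,0,0,-0.8,0.5]]' 40
python3 - <<'E'
from h import *
p,d,K,C=look("wrist",[("crank_handle",.098)],1,"w11")
S=np.array([.5693,-.0912]);ex=np.array([.9984,-.0558]);ey=np.array([.0558,.9984])
v,u=np.mgrid[0:480,0:640]; z=d
W=np.stack([(u-K[0,2])/K[0,0]*z,(v-K[1,2])/K[1,1]*z,z],-1)@C[:3,:3].T+C[:3,3]
a=(W[...,:2]-S)@ex; b=(W[...,:2]-S)@ey
g=(z>0)&(abs(W[...,2]-.06)<.004)&(b>-.09)&(b<-.05)
for lo in (-.072,-.03,-.02,.02,.03,.064):
    m=g&(a>lo)&(a<lo+.008)
    if m.sum(): print(lo,m.sum(),b[m].min().round(4),b[m].max().round(4))
for lo in (.02,.075,.14):
    m=(z>0)&(a+.115>lo)&(a+.115<lo+.015)&(abs(b)<.03)&(W[...,2]>.077)&(W[...,2]<.1)
    if m.sum(): print("bar",lo,m.sum(),"z",np.median(W[...,2][m]).round(4),"y",b[m].min().round(4),b[m].max().round(4))
E
```

```text
t: 47.2
tcp_pos: [0.5603, -0.2564, 0.1077]
eef_rot: [-0.0, 0.028, 1.0, 0.0]
contact_force: [0.2, -0.5, -0.4]
width: 0.0431
t: 47.7
tcp_pos: [0.5616, -0.257, 0.2737]
eef_rot: [0.004, 0.028, 1.0, -0.002]
contact_force: [0.4, -0.4, -1.2]
width: 0.0427
crank_handle 0.85 [339. 216.] [ 0.5626 -0.2535  0.098 ]
-0.072 264 -0.0708 -0.0502
-0.03 169 -0.0703 -0.0581
-0.02 161 -0.0705 -0.058
0.02 148 -0.0698 -0.0576
0.03 142 -0.0697 -0.0575
0.064 133 -0.0696 -0.0574
bar 0.02 583 z 0.0803 y -0.0097 0.008
bar 0.075 493 z 0.0803 y -0.0091 0.0083
bar 0.14 424 z 0.0802 y -0.0085 0.0087
```

View pics/w11.png

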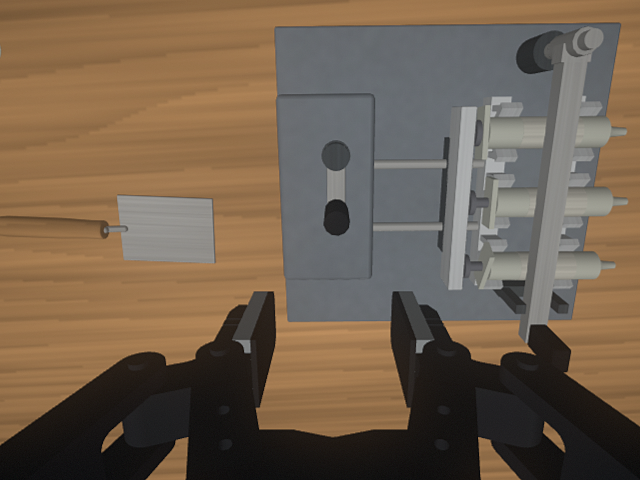

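The pusher face is at -58 mm, so it is home, and the bar is level. One last check of the cartridges from above.

```bash
python3 -m inch '[[0,0,0,0.1,0.4,0,0.5],[0,0,0,0.2,0.7,0,0.5],[0,0,0,0.2,0.7,0,0.5],[0,0,0,0.2,0.7,0,0.5]]'
python3 - <<'E'
from h import *
p,d,K,C=carts(z=.055)
S=np.array([.5693,-.0912]);ex=np.array([.9984,-.0558]);ey=np.array([.0558,.9984])
v,u=np.mgrid[0:480,0:640]; z=d
W=np.stack([(u-K[0,2])/K[0,0]*z,(v-K[1,2])/K[1,1]*z,z],-1)@C[:3,:3].T+C[:3,3]
a=(W[...,:2]-S)@ex; b=(W[...,:2]-S)@ey
for c in (-.055,0,.055):
    for y in (-.042,-.018,.018,.038):
        m=(z>0)&(abs(a-c)<.014)&(abs(b-y)<.004)&(W[...,2]>.058)
        if m.sum():
            q=W[...,2][m]; t=np.percentile(q,97); n=m&(W[...,2]>t-.003); print(c,y,"ztop",t.round(4),"ctr",(a[n].mean()-c).round(4))
    m=(z>0)&(abs(a-c)<.003)&(W[...,2]>.05)&(b>.03)&(b<.09); print("  nozzle y max",b[m].max().round(4) if m.any() else None)
print(arm.observe()["contact_force"])
E
```

```text
t: 48.3
tcp_pos: [0.528, -0.1134, 0.2671]
eef_rot: [-0.001, 0.027, 1.0, 0.0]
contact_force: [0.3, -0.1, 0.4]
width: 0.0428
mask 0.97 [ 92  47 109] px [574. 210.  61. 163.] mean [0.5447 0.0755] axis deg 173.4 ends [0.6087 0.0681] [0.479  0.0832] len 0.131
mask 0.79 [145 144 136] px [368. 315. 149.  43.] mean [ 0.6236 -0.1091] axis deg 87.7 ends [ 0.6219 -0.1524] [ 0.6271 -0.0229] len 0.13
mask 0.79 [155 155 145] px [371. 255. 159.  50.] mean [ 0.5698 -0.0885] axis deg 87.4 ends [ 0.567  -0.1498] [ 0.5728 -0.0225] len 0.127
mask 0.72 [158 159 149] px [364. 190. 150.  59.] mean [ 0.5144 -0.0966] axis deg 87.2 ends [ 0.5119 -0.147 ] [ 0.5176 -0.0297] len 0.117
cart_a 0.98 [566. 224.] [0.5519 0.0741 0.055 ]
cart_a 0.95 [372. 256.] [ 0.5714 -0.0837  0.055 ]
cart_a 0.87 [359. 188.] [ 0.5137 -0.0921  0.055 ]
cart_a 0.62 [372. 315.] [ 0.6244 -0.0848  0.055 ]
nozzle_a 0.95 [448. 257.] [ 0.5756 -0.0202  0.055 ]
nozzle_a 0.77 [553. 291.] [0.6102 0.0689 0.055 ]
nozzle_a 0.62 [440. 193.] [ 0.5209 -0.0284  0.055 ]
nozzle_a 0.62 [444. 317.] [ 0.6299 -0.0231  0.055 ]
plunger_a_end 0.67 [291. 190.] [ 0.5125 -0.1462  0.055 ]
-0.055 -0.042 ztop 0.3346 ctr -0.0024
-0.055 -0.018 ztop 0.3339 ctr -0.0039
-0.055 0.018 ztop 0.3136 ctr 0.0055
-0.055 0.038 ztop 0.3167 ctr 0.0036
  nozzle y max 0.0589
0 -0.042 ztop 0.0651 ctr -0.0002
0 -0.018 ztop 0.0675 ctr -0.0001
0 0.018 ztop 0.0675 ctr -0.0002
0 0.038 ztop 0.0675 ctr -0.0008
  nozzle y max 0.0702
0.055 -0.042 ztop 0.0719 ctr -0.0111
0.055 -0.018 ztop 0.0676 ctr -0.0005
0.055 0.018 ztop 0.0677 ctr -0.0008
  nozzle y max 0.0707
[-1.16963596 -0.91962597 -0.89185718]
```

```bash
python3 -c "
from station import order; print(order.close_job())"
```

```text
the job is handed in; nothing more can be done
None
```

The press is loaded, clamped and wound home, and I handed the job in at about 48 s. The hand-in reports no verdict.

- **Bar aside:** I lifted the clamp bar out of its catch and turned it about 1.4 rad aside.
- **Cartridges:** The three white cartridges went into cradles 3, 2 and 1, nozzles away from the pusher and wings behind the rear V's. I left the purple and turquoise look-alikes, the tape roll, the jar and the palette knife alone.
- **Clamping:** I turned the bar back over the cartridges and let it down between the prongs. Its top face was level, at a lift of about 7.5 mm.
- **Winding:** I wound the crank clockwise for nearly three turns until the end stop showed as a force of about 20 N, then let go.

**Last checks:**
- **Pusher:** its face is at -58 mm, which is home.
- **Alignment:** cartridge axes are within about 0.02 rad of the cradles. The bar is across them and down.
- **Position:** winding pushed the cartridges in cradles 2 and 3 forward. They now sit about 8 mm towards the nozzle side, against the 12.5 mm limit. That is slightly past the 7 mm the description gives, but close to what the camera can resolve. The one in cradle 1 is about 3 mm the other way.
- **Plungers:** from those positions I work out that they are pressed in about 19 mm or more (12 mm needed).
- **Not resolved:**
  - The height check on cradle 1 failed because the gripper blocked the view.
  - A high reading at the wings in cradle 3 suggests that cartridge may have rolled a little about its own axis. That is not one of the judged limits.

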